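Pack the measuring bobs and shut their case

ROBOT

A 6-joint arm with a two-finger parallel gripper is mounted at the origin on the work surface. World frame = base frame: x ahead of the robot, y to its left, z up, the work surface at z = 0. Lengths are in m, angles in rad, forces in N, time in s.
With the tool pointing down it reaches from about 0.3 to 0.875 m from the base axis. Payload 6.4 kg.
Tool frame: the origin (TCP) lies between the finger pads; the fingertips stand 11 mm ahead of it and the grasp point (between the pads) lies 8 mm behind it (ctrl.tcp_to_tips is the distance from the TCP to the fingertips, in m); x points along the fingers, z is the direction in which the jaws open and shut, and the axes are right-handed (so a half turn about x gives the same grasp; the last joint's range is limited). The gripper opens to 85 mm and grips with 20 to 120 N. Pads are 22 mm wide; open, the fingers measure 114 mm over their backs; the gripper's body (76 mm by 85 mm) begins 54 mm behind the grasp point. The pads swing forward as they close: fully open they stand 13 mm farther back than shut.
Start: joints at [-1.534, 0.181, 1.607, -0, 1.354, -0.206], TCP at [0.138, -0.558, 0.242] pointing down, gripper open.
Joint ranges: [-2.99, 2.99], [-0.89, 2.07], [0.3, 2.58], [-1.14, 4.28], [0, 2.63], [-3.12, 3.12]. Speed limits (rad/s): [2.57, 2.57, 3.01, 3.14, 3.14, 3.14].

INTERFACE

Orientations are given as a unit quaternion [w, x, y, z].
In Python, from bench import ctrl, eyes, hand_in gives the robot as it stands. The module is installed in compiled form; this text tells all that it offers.
- The arm moves only by the tool step_arm, never from a script. Its arguments are lists of equal length, an entry for each row: "xyz": the shift along the world's x, y, z in mm, a list of three; "spin": the turn about the world's z in rad; "fingers": the opening in per cent of the stroke, from 0 (shut) to 100 (fully open). A call has 1 to 10 rows; each row is the pose to reach, as a shift and turn from the pose commanded when the call began; what a row does not reach only later rows make up. A row lasts 1/10 s, in which the tool goes at most 50 mm and 8.59 degrees, less where a joint would pass 70% of its speed; a pose out of reach is approached as far as the arm can. A call with a gripper value outside its range is refused whole. The fingers move at their own pace and stop on an object; the grip force is fixed at half the most. Time passes only in rows, so rows that repeat a pose let the fingers close. It gives the time, the measured TCP pose, the force and the opening at its end, in the units of the state.
- ctrl.get_obs(): the state, without advancing time (a new reading comes with each control period).
- eyes.camera(name): name is "scene" or "top" or "wrist"; returns the picture (384x512x3 uint8, red, green, blue); there is no depth.
- eyes.camera_model(name): a dict with "vertical_fov" (degrees; the focal length in pixels is half the picture's height over the tangent of half this angle, whatever the lens; pixels are square), "cx", "cy" (the principal point, pixels), "pose" (4x4, takes a point from camera to world coordinates); the wrist camera has in their place "tool_from_camera" (4x4, takes a point from camera to tool coordinates, whose origin is the TCP and whose axes are the tool frame's). Camera axes: x right, y up, looking along -z (the intrinsics and any distortion apply to the point x, -y, -z); pixel columns grow to the right and rows downward; lengths in m; the calibration is good to about 2 mm. The wrist camera is an equidistant fisheye: a pixel r from the principal point sees the ray r / f radians off the axis. A picture is of the moment at which its call begins: read the wrist's pose just before it. camera_model takes no time and is no camera call.
- hand_in(): hands the job in, once; it reports no verdict.
The state is a dict: "time_s": time; "q": joint angles; "dq": joint speeds; "joint_efforts": joint torques, N m; "eef_pos": TCP position; "eef_rot": TCP orientation; "wrist_force": force on the tool from outside, world axes, zero at the start; "torque": the same for the moment, N m; "opening": opening from 0.0 (shut) to 1.0 (fully open).
Only numpy, scipy, OpenCV 4.12 (cv2) and the standard library are available. Lean on these libraries where they do the work, as an engineer would, in place of code of your own. Each camera call takes 0.05 s, during which the arm holds its last target.

TASK

Put both steel measuring bobs away in the open case: each must lie fully down in a slot of its own, with its square coupling end towards the hinge, so that nothing stands above the rim (the blue-ended bob was left perched on a ridge between slots; the green-ended one lies on the sloping drying stand). Then lower the lid gently until it is fully closed, without letting it slam, and slide the yellow catch fully across to the green mark. Leave the other things on the bench where they are.

Things in the scene. Friction and masses are not known exactly. Their poses are not given: they have to be found in the camera images.
- bob_blue_grip (a point): Blue-ended bob, 118 mm long, 150 g: steel cylinder 22 mm thick, 60 long; stem 8 mm thick, 42 long; square blue coupling 22 x 22, 16 long. This point: on its axis at the centre of mass, 39 mm from the steel end, 11 mm above its underside; grip here. x: along it to the coupling; z: up as it lies. Starts level in the case on top of one of the ridges, roughly along the slots, 10 mm above the rim.
- bob_green_grip (a point): Green-ended bob: as the blue one in size, mass, grip point and axes, coupling green. Starts on the white drying stand, left or right of the case, its axis sloping 35 degrees, coupling end high and away from the robot, resting on saddles near its ends (cheeks 10 mm high, 30 mm apart). Between them its sides are free, with 12 mm or more of free space below.
- rail_mid (a point): Middle of a fixed steel rail, 12 mm thick, 130 mm long, level across the drying stand on two 10 mm posts 110 mm apart, above the bob's stem: at the start 118 mm above the green bob's grip point and 38 mm beyond it. x points away from the robot along the stand. Come in square to the sloping bob, tool leaning back to the robot by 35 degrees, and draw out the same way by 70 mm or more before lifting.
- case_mid (a point): Centre of the underside of the black case, fixed on the bench: outside 168 mm (x) by 208 mm (y), walls 6 mm, rim 52 mm above this point, inner floor 6 mm above it. x points to the hinge, away from the robot; y to the left; z up. Inside, two orange cross rails (x = -60 to -36 and 40 to 62 mm) carry the bobs; between the rails it is open to the floor, room for fingers.
- slot_mid (a point): Middle of the bottom of the centre slot, 22 mm above case_mid, same axes. Three slots along x at y = -60, 0 and 60 mm, 28 mm wide, opening to 38 at the chamfered top, 18 deep, with ridges at y = -30 and 30 mm between them. A bob fully down has its grip point 11 mm above the slot bottom; lay it with the grip point at x = -20 mm (12 mm either way is fine), coupling towards +x.
- lid (a joint): Lid angle in rad: 0 fully closed, 1.57 upright. Starts open at 1.5 to 1.75, can open to 1.9. A stiff friction hinge (about 0.32 N m) holds it where it is left. Push it with 2 to 5 N near its free edge from the outer side (beyond it), towards the robot and then down.
- lid_hinge (a point): Centre of the hinge line, 84 mm from case_mid along its x and 52 mm up; the line runs along the case's y. The point turns with the lid, a plate 208 mm wide, 10 thick, reaching 168 mm from here along the point's -x. Its z points out of the outer (upper when closed) face, which lies 10 mm from the hinge line and is plain but for the catch and its marks.
- catch (a joint): Yellow catch on the lid, in m: 0 unlocked (red mark), 0.030 fully across (green mark, end stop). Slides towards the case's +y, takes about 2 N and stays where it is left.
- catch_top (a point): Centre of the top of the yellow catch, a block 14 mm (x) by 20 mm (y) standing 28 mm above the lid's outer face, 145 mm from the hinge line (23 mm from the lid's free edge), in the middle of the lid's width give or take 15 mm. Moves with lid and catch; its y axis is the way it slides.
- cup: Clear plastic cup, 85 mm high, standing on the balance's pan. Origin under its centre. Leave it.
- beaker: Glass beaker, 72 mm wide, 90 mm high. Origin under its centre. Leave it.
- bottle: Closed amber bottle, 60 mm wide, 150 mm high. Origin under its centre. Leave it.
- spatula: Spatula lying on the bench in front. Leave it.
- weight: Brass balance weight, 32 mm wide, 46 mm high. Leave it.
- jar: Small white jar with an orange cap, 64 mm wide, 80 mm high. Leave it.

How it is judged:
On the way, in this order (a step that is already met when the one before it is completed fails the run):
1. both bobs lie fully down in slots, let go, nothing above the rim, while the lid is still open (x of bob_blue_grip in the frame of case_mid between -0.034 and -0.006 m and z of bob_blue_grip in the frame of case_mid between 0.029 and 0.0375 m and (y of bob_blue_grip in the frame of case_mid between -0.067 and -0.053 m or y of bob_blue_grip in the frame of case_mid between -0.007 and 0.007 m or y of bob_blue_grip in the frame of case_mid between 0.053 and 0.067 m) and angle between the x axis of each of bob_blue_grip, bob_green_grip and the x axis of case_mid, either way round below 0.12 rad and x of bob_green_grip in the frame of case_mid between -0.034 and -0.006 m and z of bob_green_grip in the frame of case_mid between 0.029 and 0.0375 m and (y of bob_green_grip in the frame of case_mid between -0.067 and -0.053 m or y of bob_green_grip in the frame of case_mid between -0.007 and 0.007 m or y of bob_green_grip in the frame of case_mid between 0.053 and 0.067 m) and value of joint lid above 1.2 rad and contact force between the fingers and bob_blue below 0.1 N and contact force between the fingers and bob_green below 0.1 N), for 0.2 s.
2. the lid is fully closed over the two bobs (x of bob_blue_grip in the frame of case_mid between -0.034 and -0.006 m and z of bob_blue_grip in the frame of case_mid between 0.029 and 0.0375 m and (y of bob_blue_grip in the frame of case_mid between -0.067 and -0.053 m or y of bob_blue_grip in the frame of case_mid between -0.007 and 0.007 m or y of bob_blue_grip in the frame of case_mid between 0.053 and 0.067 m) and angle between the x axis of each of bob_blue_grip, bob_green_grip and the x axis of case_mid, either way round below 0.12 rad and x of bob_green_grip in the frame of case_mid between -0.034 and -0.006 m and z of bob_green_grip in the frame of case_mid between 0.029 and 0.0375 m and (y of bob_green_grip in the frame of case_mid between -0.067 and -0.053 m or y of bob_green_grip in the frame of case_mid between -0.007 and 0.007 m or y of bob_green_grip in the frame of case_mid between 0.053 and 0.067 m) and value of joint lid below 0.04 rad), for 0.2 s.
3. the catch is slid across with the lid closed (value of joint lid below 0.04 rad and value of joint catch above 0.025 m), for 0.2 s.
At the end, for the whole second after the job is handed in: Both bobs lie fully down in different slots, coupling towards the hinge (grip point 29 to 37.5 mm above the underside, within 7 mm of the slot's middle and 14 mm lengthwise, axis within 0.12 rad), the lid is closed (under 0.04 rad) and the catch is across (over 25 of 30 mm) (all of step 3 and x of bob_blue_grip in the frame of case_mid between -0.034 and -0.006 m and z of bob_blue_grip in the frame of case_mid between 0.029 and 0.0375 m and (y of bob_blue_grip in the frame of case_mid between -0.067 and -0.053 m or y of bob_blue_grip in the frame of case_mid between -0.007 and 0.007 m or y of bob_blue_grip in the frame of case_mid between 0.053 and 0.067 m) and angle between the x axis of each of bob_blue_grip, bob_green_grip and the x axis of case_mid, either way round below 0.12 rad and x of bob_green_grip in the frame of case_mid between -0.034 and -0.006 m and z of bob_green_grip in the frame of case_mid between 0.029 and 0.0375 m and (y of bob_green_grip in the frame of case_mid between -0.067 and -0.053 m or y of bob_green_grip in the frame of case_mid between -0.007 and 0.007 m or y of bob_green_grip in the frame of case_mid between 0.053 and 0.067 m)); the robot touches nothing.
It fails at once if another thing on the bench is disturbed (moved more than 30 mm) (distance of any of cup, beaker, bottle, spatula, weight, jar from where it was at the start of the episode above 0.03 m).
It fails at once if the lid slams (closes faster than 2.5 rad/s) (velocity of joint lid below -2.5 rad/s).
It also fails if it takes over 72 s, if anything falls off the work surface, if the arm or the gripper's body presses on something with over 40 N, if the wrist force passes 120 N, or if a joint passes its speed limit or range.

## Working session

There is one attempt and no reset: what is moved stays moved. The work goes in short steps, Python scripts to look and compute and a tool call to move; the robot and the scene stay as the last step left them, time stands still between calls to the robot, and variables do not carry over. Pictures are saved under pics/ and viewed, and the job is handed in when it is done.

Besides the shell and the picture viewer there is one more tool, called after "Emit:" by a JSON object that holds its "name" and its "arguments", one argument or row to a line. step_arm: Moves the arm, as the interface text tells. Its arguments: {"type":"object","properties":{"xyz":{"type":"array"},"spin":{"type":"array"},"fingers":{"type":"array"}},"required":["xyz","spin","fingers"]}

```bash
mkdir -p pics; ls; cat > h.py <<'E'
import numpy as np,cv2
from bench import ctrl,eyes,hand_in
def snap(n,f):
    im=eyes.camera(n); cv2.imwrite('pics/'+f,im[:,:,::-1]); return im
def ray(name,px,tool=None):
    m=eyes.camera_model(name); f=192/np.tan(np.radians(m['vertical_fov'])/2)
    d=np.array([px[0]-m['cx'],-(px[1]-m['cy'])],float)
    if name=='wrist':
        r=np.hypot(*d); th=r/f; v=np.array([d[0]/r*np.sin(th),d[1]/r*np.sin(th),-np.cos(th)]) if r>0 else np.array([0,0,-1.])
        T=tool@np.array(m['tool_from_camera'])
    else:
        v=np.array([d[0]/f,d[1]/f,-1]); T=np.array(m['pose'])
    v=T[:3,:3]@v; return T[:3,3],v/np.linalg.norm(v)
def proj(name,P,tool=None):
    m=eyes.camera_model(name); f=192/np.tan(np.radians(m['vertical_fov'])/2)
    T=np.array(m['pose']) if name!='wrist' else tool@np.array(m['tool_from_camera'])
    p=np.linalg.inv(T)@np.append(P,1)
    if name=='wrist':
        r=np.hypot(p[0],p[1]); th=np.arctan2(r,-p[2]); return m['cx']+f*th*p[0]/r, m['cy']-f*th*p[1]/r
    return m['cx']+f*p[0]/-p[2], m['cy']-f*p[1]/-p[2]
def onz(name,px,z,tool=None):
    o,v=ray(name,px,tool); return o+v*(z-o[2])/v[2]
def tri(*rs):
    A=np.zeros((3,3));b=np.zeros(3)
    for o,v in rs:
        P=np.eye(3)-np.outer(v,v);A+=P;b+=P@o
    x=np.linalg.solve(A,b); return x,[np.linalg.norm((np.eye(3)-np.outer(v,v))@(x-o)) for o,v in rs]
from scipy.spatial.transform import Rotation as R
def toolT():
    s=ctrl.get_obs();T=np.eye(4);T[:3,:3]=R.from_quat(np.roll(s['eef_rot'],-1)).as_matrix();T[:3,3]=s['eef_pos'];return T
E
python3 - <<'E'
from h import *
np.set_printoptions(precision=4,suppress=True)
s=ctrl.get_obs();print(s);T=toolT();print(T)
for n in('scene','top','wrist'):
    m=eyes.camera_model(n);print(n,m); snap(n,n+'0.png')
E
```

```text
pics
{'time_s': 0.0, 'q': array([-1.5343,  0.1815,  1.608 ,  0.    ,  1.3538, -0.2063]), 'dq': array([-0.    ,  0.0011, -0.0003,  0.0004,  0.0007,  0.0002]), 'joint_efforts': array([ -0.0009, -44.4875, -35.1336,  -0.0004,   0.0089,   0.    ]), 'eef_pos': array([ 0.1382, -0.5576,  0.2414]), 'eef_rot': array([ 0.5565,  0.4362,  0.5573, -0.4353]), 'wrist_force': array([ 0.3758, -0.3323,  0.293 ]), 'torque': array([ 0.0287, -0.021 , -0.0148]), 'opening': 0.9989136352986824}
[[-0.0001  0.9707  0.2404  0.1382]
 [ 0.0018  0.2404 -0.9707 -0.5576]
 [-1.      0.0004 -0.0017  0.2414]
 [ 0.      0.      0.      1.    ]]
scene {'vertical_fov': 47.19414100232099, 'cx': 255.390319476283, 'cy': 189.07265315647155, 'pose': array([[-0.8049, -0.3526,  0.4772,  1.0908],
       [ 0.5932, -0.4572,  0.6627,  0.7181],
       [-0.0155,  0.8165,  0.5772,  0.7675],
       [ 0.    ,  0.    ,  0.    ,  1.    ]])}
top {'vertical_fov': 52.74658693738141, 'cx': 261.9401323751056, 'cy': 193.94385414936042, 'pose': array([[-0.0206,  0.9948, -0.0993,  0.4411],
       [-0.9997, -0.0189,  0.0185,  0.0165],
       [ 0.0165,  0.0996,  0.9949,  1.1327],
       [ 0.    ,  0.    ,  0.    ,  1.    ]])}
wrist {'vertical_fov': 65.70646984690485, 'cx': 252.42474616499655, 'cy': 183.69358205786475, 'tool_from_camera': array([[-0.0005,  0.3105, -0.9506, -0.1318],
       [ 0.0002,  0.9506,  0.3105,  0.0808],
       [ 1.    , -0.    , -0.0005,  0.0011],
       [ 0.    ,  0.    ,  0.    ,  1.    ]])}
```

View pics/scene0.png

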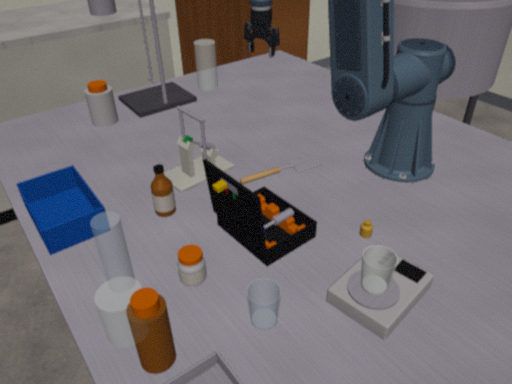

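View pics/top0.png

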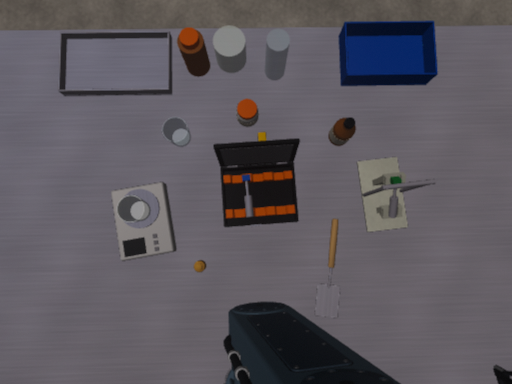

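View pics/wrist0.png

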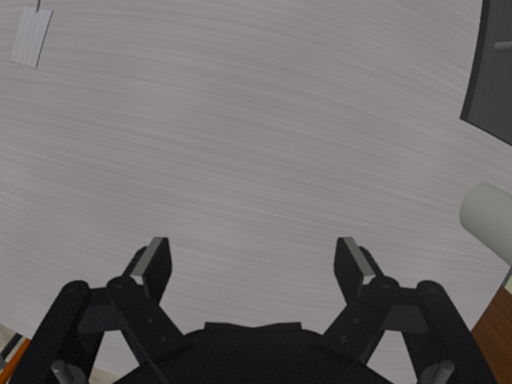

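```bash
python3 - <<'E'
import cv2
a=cv2.imread('pics/top0.png');
cv2.imwrite('pics/t_case.png',cv2.resize(a[120:240,200:320],None,fx=5,fy=5,interpolation=cv2.INTER_CUBIC))
cv2.imwrite('pics/t_stand.png',cv2.resize(a[145:245,340:450],None,fx=6,fy=6,interpolation=cv2.INTER_CUBIC))
b=cv2.imread('pics/scene0.png')
cv2.imwrite('pics/s_case.png',cv2.resize(b[90:270,150:330],None,fx=3.3,fy=3.3,interpolation=cv2.INTER_CUBIC))
E
```

```text
(no output)
```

View pics/t_case.png

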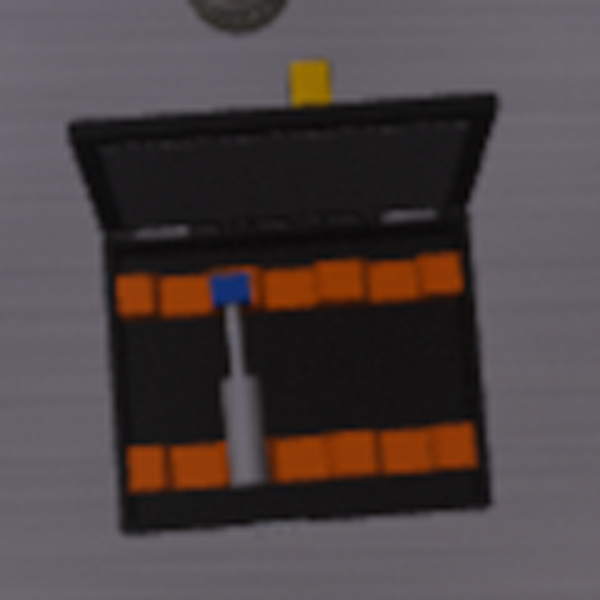

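View pics/t_stand.png

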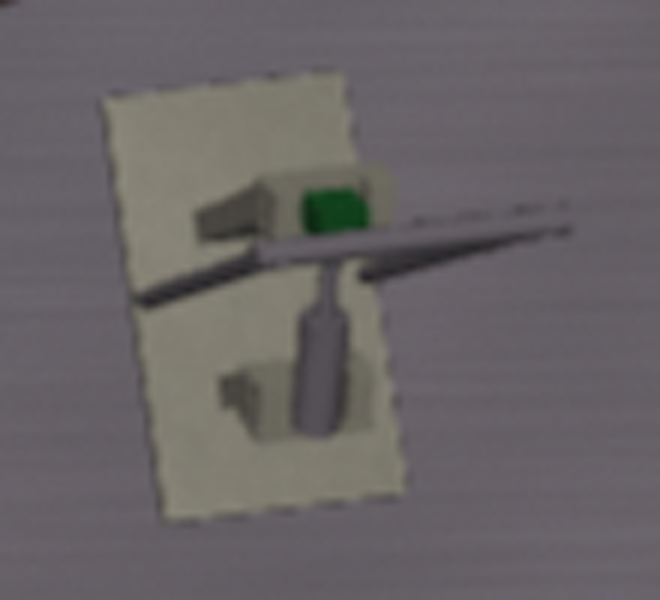

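View pics/s_case.png

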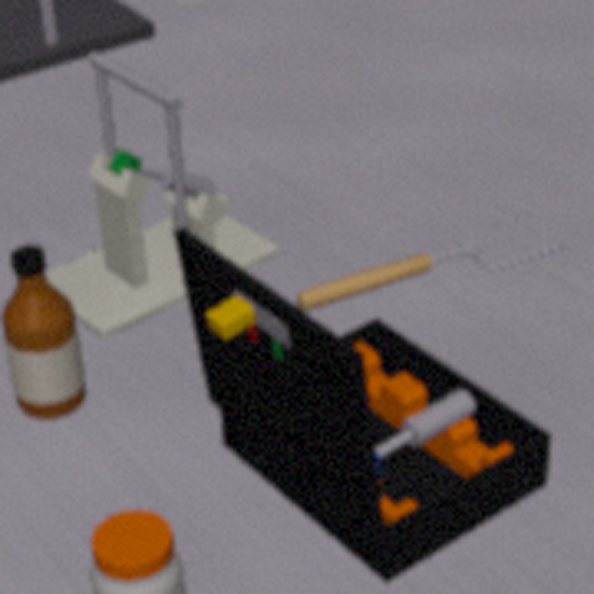

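```bash
python3 - <<'E'
from h import *
np.set_printoptions(precision=4,suppress=True)
c=lambda p:(p[0]/5+200,p[1]/5+120)
pts=[onz('top',c(p),.052) for p in[(123,532),(490,505),(105,240),(467,210)]]
print(np.array(pts),np.linalg.norm(pts[0]-pts[1]),np.linalg.norm(pts[0]-pts[2]))
d=pts[1]-pts[0];print('yaw',np.arctan2(d[0],-d[1]));print(np.mean(pts,0))
for p in[(230,290),(245,480),(242,380)]: print('blue',onz('top',c(p),.073))
s=lambda p:(p[0]/6+340,p[1]/6+145)
for p in[(105,98),(343,70),(405,492),(165,521)]: print('stand',onz('top',s(p),.006))
print('postfeet',onz('top',s((143,302)),.006))
E
```

```text
[[ 0.4604  0.102   0.052 ]
 [ 0.4712 -0.1026  0.052 ]
 [ 0.6247  0.1103  0.052 ]
 [ 0.6382 -0.0946  0.052 ]] 0.20489525419335056 0.16449608996259338
yaw 0.052979360761866906
[0.5486 0.0038 0.052 ]
blue [0.5919 0.0399 0.073 ]
blue [0.487  0.0334 0.073 ]
blue [0.5419 0.0341 0.073 ]
stand [ 0.6453 -0.2895  0.006 ]
stand [ 0.6572 -0.4084  0.006 ]
stand [ 0.4486 -0.4272  0.006 ]
stand [ 0.437  -0.3093  0.006 ]
postfeet [ 0.5438 -0.3036  0.006 ]
```

```bash
python3 - <<'E'
from h import *
np.set_printoptions(precision=4,suppress=True)
s=lambda p:(p[0]/6+340,p[1]/6+145); k=lambda p:(p[0]/3.3+150,p[1]/3.3+90)
def t(a,b): print(tri(ray('top',s(a)),ray('scene',k(b))))
t((262,250),(178,102)); t((570,222),(95,62)); t((335,210),(125,162))
E
```

```text
(array([ 0.543 , -0.2942,  0.2041]), [np.float64(0.003661090444428223), np.float64(0.003661090444428232)])
(array([ 0.5538, -0.4244,  0.1972]), [np.float64(0.002615065753164397), np.float64(0.002615065753164546)])
(array([ 0.5696, -0.3538,  0.128 ]), [np.float64(0.0024176513860623594), np.float64(0.0024176513860624197)])
```

Emit:
{"name": "step_arm", "arguments": {
  "xyz": [
    [0,0,90],
    [0,0,90],
    [410,190,90],
    [410,190,90],
    [410,190,90],
    [410,190,90],
    [410,190,90],
    [410,190,90],
    [410,190,90],
    [410,190,90]
  ],
  "spin": [0,0,-0.15,-0.15,-0.15,-0.15,-0.15,-0.15,-0.15,-0.15],
  "fingers": [100,100,100,100,100,100,100,100,100,100]
}}

```text
time_s: 1.15
eef_pos: [0.5001, -0.3899, 0.332]
eef_rot: [0.523, 0.476, 0.523, -0.476]
wrist_force: [0.4, -0.7, 0.4]
opening: 1.001
```

Emit:
{"name": "step_arm", "arguments": {
  "xyz": [
    [0,0,0],
    [0,0,0]
  ],
  "spin": [0,0],
  "fingers": [100,100]
}}

```text
time_s: 1.35
eef_pos: [0.4994, -0.3901, 0.3315]
eef_rot: [0.523, 0.475, 0.524, -0.476]
wrist_force: [-0.1, -0.7, 0.2]
opening: 0.999
```

```bash
python3 - <<'E'
from h import *
np.set_printoptions(precision=4,suppress=True)
T=toolT();print(T);np.save('T1.npy',T);im=snap('wrist','w1.png')
cv2.imwrite('pics/w1b.png',cv2.resize(im[:,:,::-1],None,fx=1.55,fy=1.55))
E
```

```text
[[-0.0011  0.9954  0.0954  0.4994]
 [ 0.0008  0.0954 -0.9954 -0.3901]
 [-1.     -0.0011 -0.0009  0.3315]
 [ 0.      0.      0.      1.    ]]
```

View pics/w1b.png

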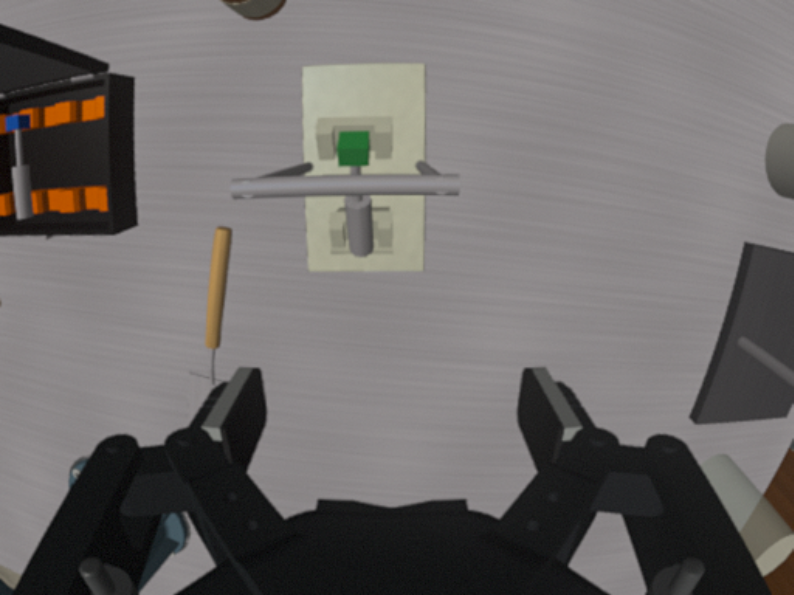

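Emit:
{"name": "step_arm", "arguments": {
  "xyz": [
    [-45,15,0],
    [-90,30,0],
    [-90,30,0],
    [-90,30,0]
  ],
  "spin": [0,0,0,0],
  "fingers": [100,100,100,100]
}}

```text
time_s: 1.8
eef_pos: [0.4068, -0.362, 0.3328]
eef_rot: [0.522, 0.477, 0.521, -0.477]
wrist_force: [1.8, -0.4, 0.9]
opening: 1.003
```

```bash
python3 - <<'E'
from h import *
np.set_printoptions(precision=4,suppress=True)
T=toolT();print(T,ctrl.get_obs()['q']);np.save('T2.npy',T);im=snap('wrist','w2.png')
cv2.imwrite('pics/w2b.png',cv2.resize(im[:,:,::-1],None,fx=1.55,fy=1.55))
a=cv2.imread('pics/w1.png'); cv2.imwrite('pics/w1c.png',cv2.resize(a[30:190,130:310],None,fx=4,fy=4,interpolation=cv2.INTER_CUBIC))
E
```

```text
[[ 0.0007  0.996   0.0893  0.4068]
 [-0.0011  0.0893 -0.996  -0.362 ]
 [-1.      0.0006  0.0011  0.3328]
 [ 0.      0.      0.      1.    ]] [-0.9452  0.0492  1.5701 -0.      1.521   0.5361]
```

View pics/w2b.png

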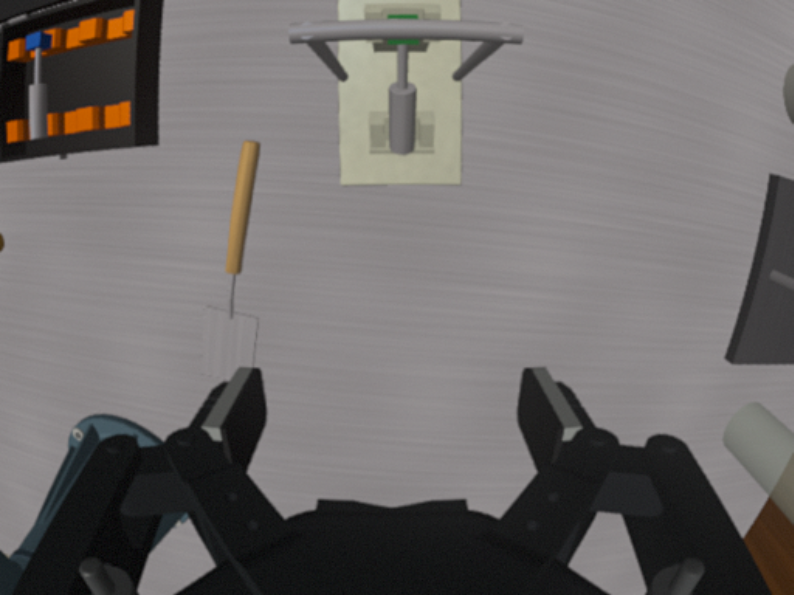

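View pics/w1c.png

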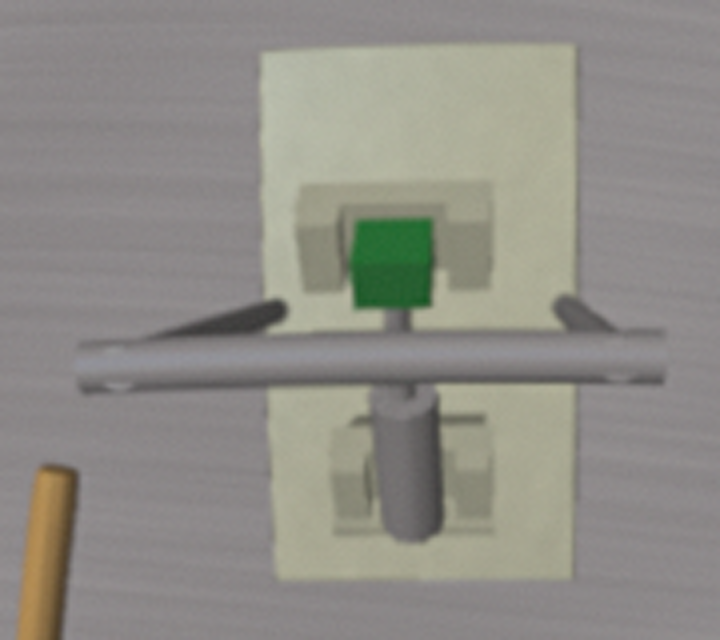

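```bash
cat > m.py <<'E'
from h import *
np.set_printoptions(precision=4,suppress=True)
T1=np.load('T1.npy');T2=np.load('T2.npy')
a=lambda p:(p[0]/4+130,p[1]/4+30); b=lambda p:(p[0]/1.55,p[1]/1.55)
def t(n,p,q): 
    x,e=tri(ray('wrist',a(p),T1),ray('wrist',b(q),T2));print(n,x,e[0]);return x
l=t('railL',(79,366),(290,32));r=t('railR',(665,355),(521,34));print('mid',(l+r)/2,np.linalg.norm(l-r))
t('shoulder',(405,400),(402,88))
t('lowend',(413,538),(402,152))
t('cheekFL',(334,518),(370,151));t('cheekFR',(492,518),(434,152));t('baseFL',(274,579),(341,184));t('baseFR',(572,577),(461,184))
t('cheekBL',(332,430),(371,112));t('cheekBR',(492,428),(434,112))
s=lambda p:(p[0]/6+340,p[1]/6+145)
for n,p,q in [('shoulder',(405,400),(323,315)),('lowend',(413,538),(316,435)),('green',(393,235),(335,205))]:
    print(n,tri(ray('wrist',a(p),T1),ray('top',s(q))))
E
python3 m.py
```

```text
railL [ 0.546  -0.2941  0.2061] 6.530530019661769e-05
railR [ 0.5588 -0.424   0.2028] 0.000122375463994025
mid [ 0.5524 -0.359   0.2044] 0.1305824449691751
shoulder [ 0.5288 -0.3615  0.1014] 0.0007722252305911322
lowend [ 0.4777 -0.3666  0.0725] 0.0004372696295369404
cheekFL [ 0.4759 -0.3376  0.0484] 0.0007172212954010957
cheekFR [ 0.4804 -0.3946  0.0457] 0.0009753588976631928
baseFL [ 0.4402 -0.3108  0.0138] 0.0004050743838153811
baseFR [ 0.4506 -0.429   0.0082] 0.0003100915520908889
cheekBL [ 0.5103 -0.3363  0.0619] 0.0005551710288691704
cheekBR [ 0.5155 -0.3905  0.0594] 0.0002510522610068342
shoulder (array([ 0.5278, -0.3613,  0.0914]), [np.float64(0.0008234596214132859), np.float64(0.0008234596214131544)])
lowend (array([ 0.4749, -0.3661,  0.0604]), [np.float64(0.0006095464931228345), np.float64(0.0006095464931228436)])
green (array([ 0.5766, -0.3567,  0.123 ]), [np.float64(0.0022388820524183654), np.float64(0.0022388820524185055)])
```

```bash
python3 - <<'E'
import cv2
a=cv2.imread('pics/w2.png'); cv2.imwrite('pics/w2c.png',cv2.resize(a[0:130,210:310],None,fx=6,fy=6,interpolation=cv2.INTER_CUBIC)[:600+180])
a=cv2.imread('pics/w1.png'); cv2.imwrite('pics/w1d.png',cv2.resize(a[70:180,190:280],None,fx=6,fy=6,interpolation=cv2.INTER_CUBIC)[:600+180])
E
```

```text
(no output)
```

View pics/w2c.png

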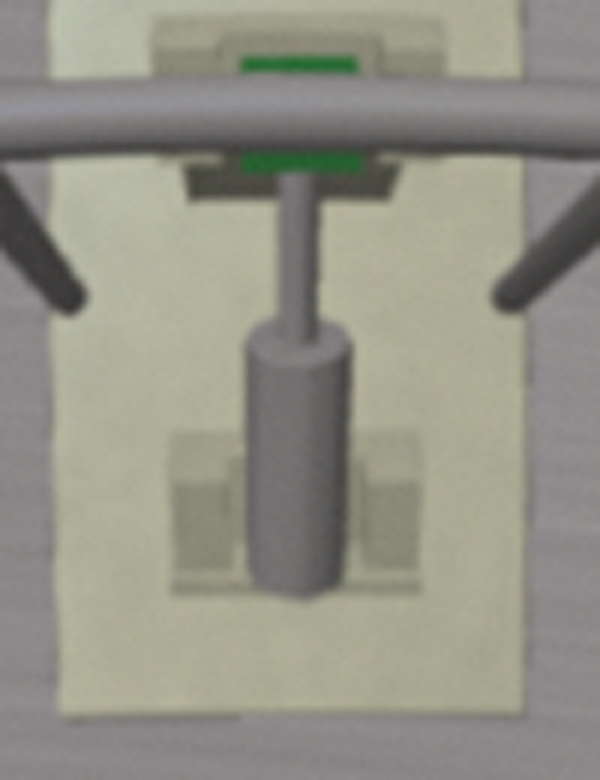

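View pics/w1d.png

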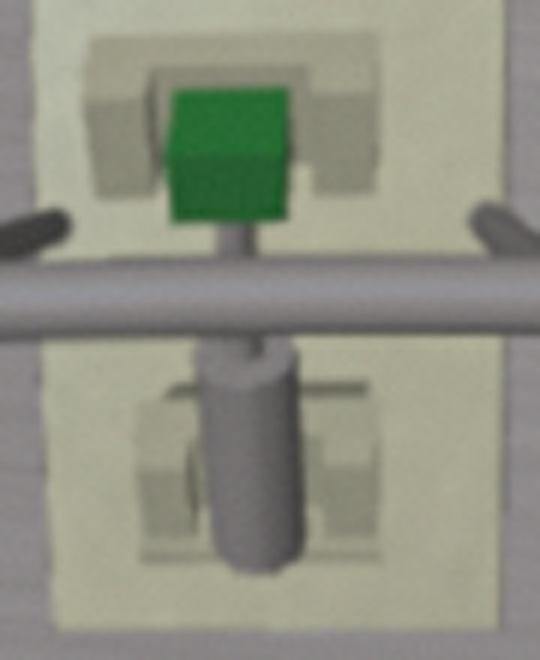

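```bash
cat > m2.py <<'E'
from h import *
np.set_printoptions(precision=4,suppress=True)
T1=np.load('T1.npy');T2=np.load('T2.npy')
a=lambda p:(p[0]/6+190,p[1]/6+70); b=lambda p:(p[0]/6+210,p[1]/6)
G=np.array([.513,-.363,.085]);c,s=np.cos(np.radians(35)),np.sin(np.radians(35));y=.097
X=np.array([np.cos(y),np.sin(y),0]);U=X*c+np.array([0,0,s]);N=-X*s+np.array([0,0,c]);Y=np.array([-np.sin(y),np.cos(y),0])
def t(n,p,q): 
    x,e=tri(ray('wrist',a(p),T1),ray('wrist',b(q),T2));print(n,x,e[0],'rel',np.array([U,Y,N])@(x-G));return x
t('BTL',(140,470),(170,482));t('BTR',(378,467),(422,480));t('FTL',(142,540),(172,568));t('FTR',(375,535),(418,568))
t('Linner back top',(190,470),(232,482))
t('shoulder',(245,365),(299,345))
E
python3 m2.py
```

```text
BTL [ 0.4984 -0.3379  0.0756] 0.0008982905097035627 rel [-0.0153  0.0264 -0.0008]
BTR [ 0.5041 -0.391   0.0771] 0.00038579553698689064 rel [-0.0141 -0.027   0.0002]
FTL [ 0.4797 -0.3389  0.0655] 0.000249818725117482 rel [-0.0364  0.0272  0.0017]
FTR [ 0.485  -0.3928  0.0624] 0.00026431961080348293 rel [-0.0382 -0.0269 -0.0009]
Linner back top [ 0.4997 -0.3503  0.0783] 6.909561235981558e-05 rel [-0.0137  0.014   0.0014]
shoulder [ 0.5278 -0.3617  0.1033] 0.00029013737381154367 rel [ 0.0227 -0.0001  0.0065]
```

Emit:
{"name": "step_arm", "arguments": {
  "xyz": [
    [0,0,0],
    [0,0,0],
    [0,0,0],
    [0,0,0],
    [0,0,0],
    [0,0,0],
    [0,0,0],
    [0,0,0],
    [0,0,0],
    [0,0,0]
  ],
  "spin": [0.15,0.3,0.45,0.6,0.75,0.9,1.05,1.2,1.35,1.5],
  "fingers": [100,100,100,100,100,100,100,100,100,100]
}}

```text
time_s: 2.85
eef_pos: [0.4092, -0.3623, 0.3326]
eef_rot: [0.707, -0.01, 0.707, 0.01]
wrist_force: [-0.0, 0.1, -0.3]
opening: 1.0
```

Emit:
{"name": "step_arm", "arguments": {
  "xyz": [
    [0,0,0],
    [0,0,0],
    [0,0,0],
    [0,0,0],
    [0,0,0],
    [0,0,0],
    [0,0,0],
    [0,0,0],
    [0,0,0],
    [0,0,0]
  ],
  "spin": [0.15,0.3,0.45,0.6,0.75,0.9,1.05,1.2,1.35,1.5],
  "fingers": [100,100,100,100,100,100,100,100,100,100]
}}

```text
time_s: 3.85
eef_pos: [0.4092, -0.3623, 0.3326]
eef_rot: [0.511, -0.49, 0.511, 0.489]
wrist_force: [-0.3, -0.4, -0.4]
opening: 0.998
```

Emit:
{"name": "step_arm", "arguments": {
  "xyz": [
    [0,0,0],
    [0,0,-50],
    [0,0,-50],
    [0,0,-50]
  ],
  "spin": [0.145,0.145,0.145,0.145],
  "fingers": [100,100,100,100]
}}

```text
time_s: 4.25
eef_pos: [0.4085, -0.3613, 0.282]
eef_rot: [0.476, -0.522, 0.475, 0.524]
wrist_force: [-0.5, -0.0, 0.7]
opening: 1.002
```

```bash
python3 - <<'E'
from h import *
np.set_printoptions(precision=4,suppress=True)
T=toolT();s=ctrl.get_obs();print(T,s['q'],s['time_s'],ctrl.tcp_to_tips);np.save('T3.npy',T);im=snap('wrist','w3.png')
cv2.imwrite('pics/w3b.png',cv2.resize(im[:,:,::-1],None,fx=1.55,fy=1.55))
E
```

```text
[[-0.0014 -0.9954 -0.0955  0.4085]
 [ 0.002  -0.0955  0.9954 -0.3613]
 [-1.      0.0012  0.0021  0.282 ]
 [ 0.      0.      0.      1.    ]] [-0.9419  0.0843  1.6339  0.      1.4259 -2.6083] 4.25 0.011
```

View pics/w3b.png

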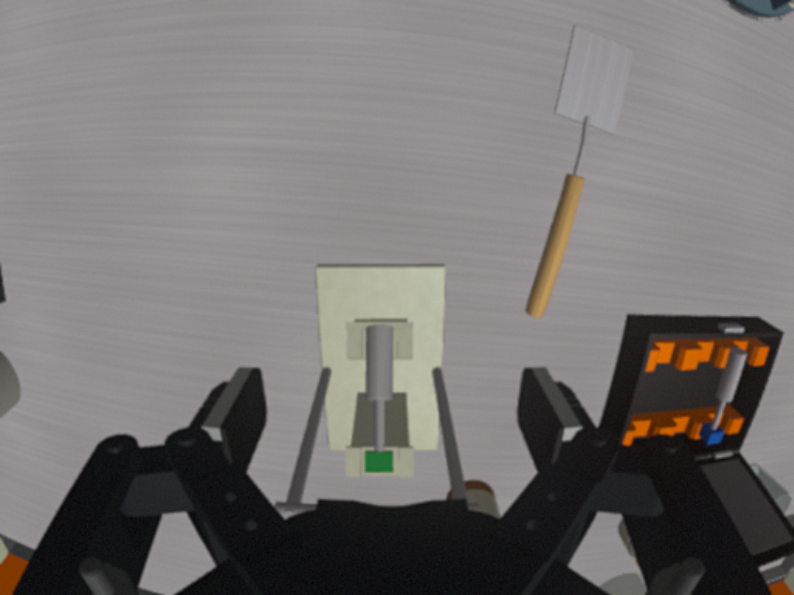

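```bash
python3 - <<'E'
from h import *
np.set_printoptions(precision=4,suppress=True)
T3=np.load('T3.npy');T1=np.load('T1.npy')
G=np.array([.514,-.3628,.086]);c,s=np.cos(np.radians(35)),np.sin(np.radians(35));y=.097
X=np.array([np.cos(y),np.sin(y),0]);U=X*c+np.array([0,0,s]);N=-X*s+np.array([0,0,c])
for n,P in [('shoulder',G+.021*U),('steelend top',G-.039*U+.011*N),('coupl end',G+.079*U),('rail L',G+.038*X+[0,.065,.118])]:
    print(n,np.array(proj('wrist',P,T3))*1.55)
p=lambda q:(q[0]/1.55,q[1]/1.55)
print(tri(ray('wrist',(190+245/6,70+365/6),T1),ray('wrist',p((378,398)),T3)))
P=G-.013*X; P[2]=.086-.003;print('target tcp',P)
E
```

```text
shoulder [377.7717 400.251 ]
steelend top [377.6451 324.7712]
coupl end [377.7444 471.5935]
rail L [474.5646 517.5852]
(array([ 0.525 , -0.3606,  0.1044]), [np.float64(0.000668388744197532), np.float64(0.0006683887441974733)])
target tcp [ 0.5011 -0.3641  0.083 ]
```

Emit:
{"name": "step_arm", "arguments": {
  "xyz": [
    [40,-5,-40],
    [72,-5,-80],
    [72,-5,-120],
    [72,-5,-160],
    [72,-5,-185],
    [72,-5,-185],
    [72,-5,-185]
  ],
  "spin": [0,0,0,0,0,0,0],
  "fingers": [100,100,100,100,100,100,100]
}}

```text
time_s: 5.0
eef_pos: [0.4817, -0.3676, 0.0994]
eef_rot: [-0.475, 0.524, -0.476, -0.523]
wrist_force: [0.2, -0.4, 1.4]
opening: 0.997
```

```bash
python3 - <<'E'
from h import *
np.set_printoptions(precision=4,suppress=True)
T=toolT();s=ctrl.get_obs();print(T,s['q'],s['time_s'],s['wrist_force']);np.save('T4.npy',T);im=snap('wrist','w4.png')
cv2.imwrite('pics/w4b.png',cv2.resize(im[:,:,::-1],None,fx=1.55,fy=1.55))
E
```

```text
[[ 0.0017 -0.9954 -0.0958  0.4817]
 [-0.0019 -0.0958  0.9954 -0.3676]
 [-1.     -0.0015 -0.0021  0.0994]
 [ 0.      0.      0.      1.    ]] [-0.8475  0.4062  1.6333  0.      1.0995 -2.5143] 5.0 [ 0.231  -0.4088  1.4377]
```

View pics/w4b.png

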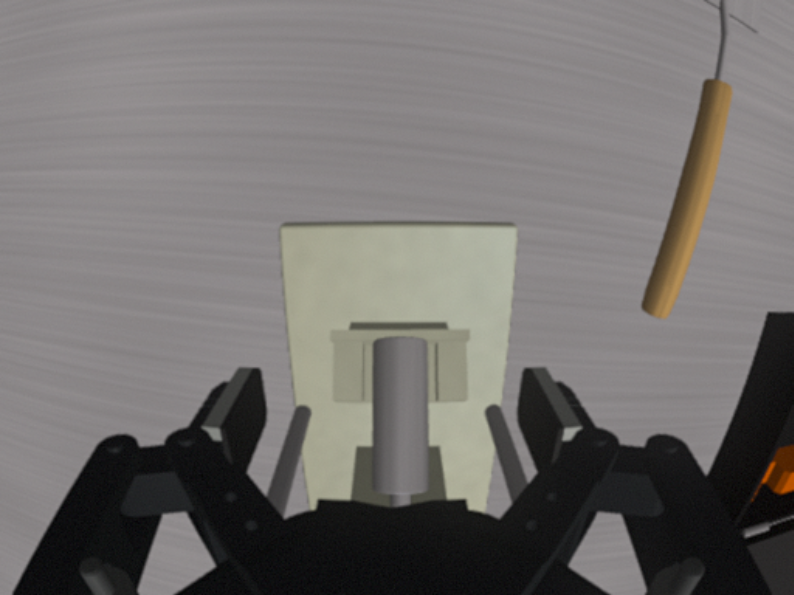

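Emit:
{"name": "step_arm", "arguments": {
  "xyz": [
    [0,2,-15],
    [10,3,-15],
    [19,3,-15],
    [19,3,-15],
    [19,3,-15]
  ],
  "spin": [0,0,0,0,0],
  "fingers": [100,100,100,100,60]
}}

```text
time_s: 5.55
eef_pos: [0.5001, -0.3633, 0.0826]
eef_rot: [-0.475, 0.524, -0.475, -0.523]
wrist_force: [-0.1, -0.1, -0.2]
opening: 0.86
```

Emit:
{"name": "step_arm", "arguments": {
  "xyz": [
    [0,0,2],
    [0,0,2],
    [0,0,2],
    [0,0,2],
    [0,0,2],
    [0,0,2]
  ],
  "spin": [0,0,0,0,0,0],
  "fingers": [40,20,0,0,0,0]
}}

```text
time_s: 6.15
eef_pos: [0.5003, -0.3646, 0.0863]
eef_rot: [-0.475, 0.525, -0.476, -0.522]
wrist_force: [-0.4, -0.1, 7.1]
opening: 0.226
```

```bash
python3 - <<'E'
from h import *
np.set_printoptions(precision=4,suppress=True)
s=ctrl.get_obs();print(s['time_s'],s['wrist_force'],s['opening'],s['eef_pos']);im=snap('wrist','w5.png')
cv2.imwrite('pics/w5b.png',cv2.resize(im[:,:,::-1],None,fx=1.55,fy=1.55))
E
```

```text
6.15 [-0.3591 -0.1059  7.071 ] 0.22578988737589267 [ 0.5003 -0.3646  0.0863]
```

View pics/w5b.png

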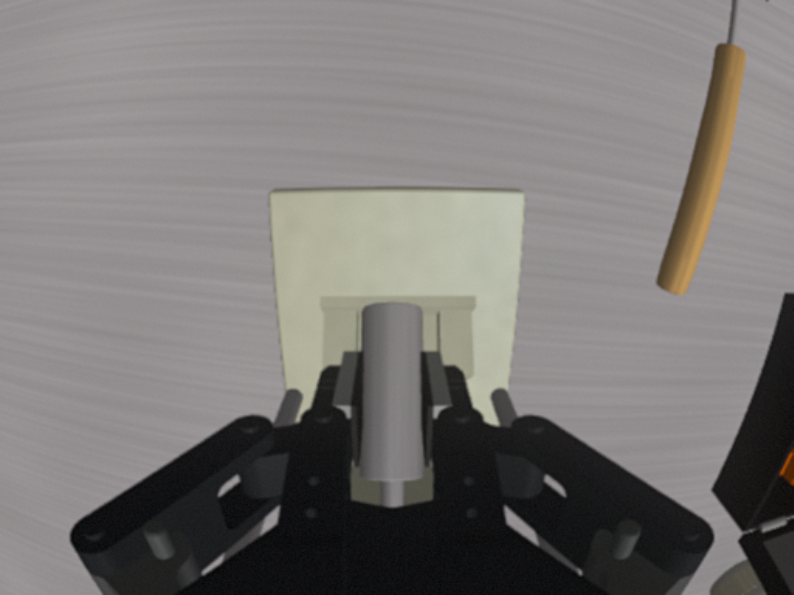

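Emit:
{"name": "step_arm", "arguments": {
  "xyz": [
    [-6,-1,8],
    [-12,-1,16],
    [-17,-2,25],
    [-23,-2,33],
    [-29,-3,41],
    [-34,-3,49],
    [-40,-4,57],
    [-46,-4,66],
    [-52,-5,74],
    [-57,-5,82]
  ],
  "spin": [0,0,0,0,0,0,0,0,0,0],
  "fingers": [0,0,0,0,0,0,0,0,0,0]
}}

```text
time_s: 7.2
eef_pos: [0.442, -0.3684, 0.1671]
eef_rot: [-0.475, 0.523, -0.475, -0.523]
wrist_force: [0.5, -0.9, -2.1]
opening: 0.23
```

Emit:
{"name": "step_arm", "arguments": {
  "xyz": [
    [-30,0,0],
    [-60,0,0],
    [-60,0,0]
  ],
  "spin": [0,0,0],
  "fingers": [0,0,0]
}}

```text
time_s: 7.5
eef_pos: [0.3797, -0.3678, 0.1663]
eef_rot: [0.476, -0.522, 0.476, 0.524]
wrist_force: [-0.1, 0.3, -1.3]
opening: 0.225
```

```bash
python3 - <<'E'
from h import *
np.set_printoptions(precision=4,suppress=True)
s=ctrl.get_obs();print(s['time_s'],s['wrist_force'],s['opening'],s['eef_pos']);np.save('T6.npy',toolT());im=snap('wrist','w6.png')
cv2.imwrite('pics/w6b.png',cv2.resize(im[:,:,::-1],None,fx=1.55,fy=1.55))
im=snap('scene','s6.png')
cv2.imwrite('pics/s6b.png',cv2.resize(im[60:210,170:370,::-1],None,fx=3.5,fy=3.5))
E
```

```text
7.5 [-0.1161  0.3476 -1.2523] 0.2249854432003826 [ 0.3797 -0.3678  0.1663]
```

View pics/w6b.png

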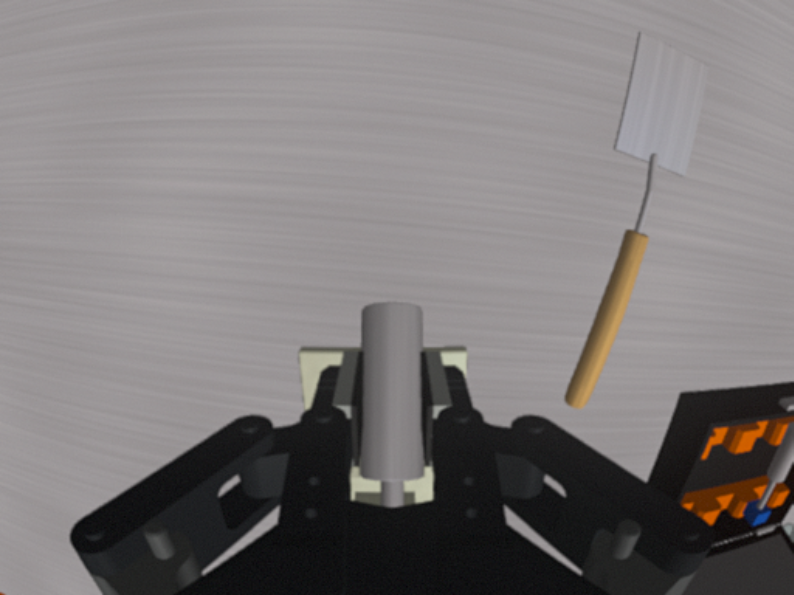

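View pics/s6b.png

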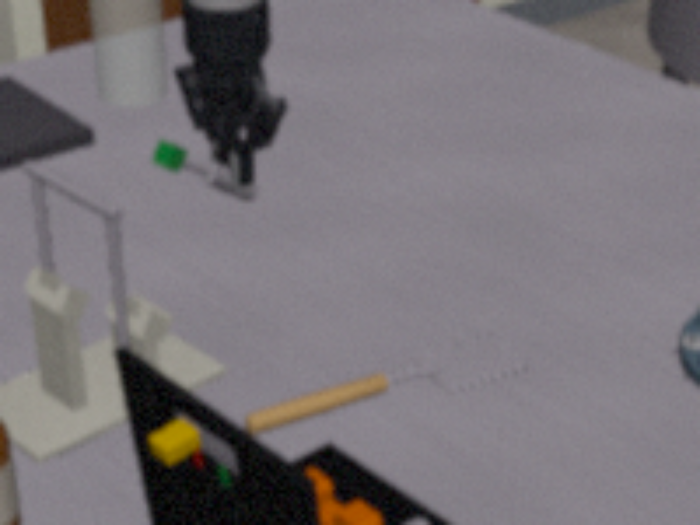

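Emit:
{"name": "step_arm", "arguments": {
  "xyz": [
    [-40,0,-30],
    [-70,0,-75],
    [-70,0,-110],
    [-70,0,-125],
    [-70,0,-130],
    [-70,0,-134],
    [-70,0,-138],
    [-70,0,-142],
    [-70,0,-142]
  ],
  "spin": [0,0,0,0,0,0,0,0,0],
  "fingers": [0,0,0,0,0,0,0,0,0]
}}

```text
time_s: 8.5
eef_pos: [0.3153, -0.3708, 0.028]
eef_rot: [-0.475, 0.526, -0.476, -0.521]
wrist_force: [1.4, 5.8, 19.5]
opening: 0.226
```

Emit:
{"name": "step_arm", "arguments": {
  "xyz": [
    [0,0,-2],
    [0,0,-4],
    [0,0,-6],
    [0,0,-6]
  ],
  "spin": [0,0,0,0],
  "fingers": [0,0,0,0]
}}

```text
time_s: 8.9
eef_pos: [0.3172, -0.3716, 0.0237]
eef_rot: [-0.475, 0.527, -0.475, -0.52]
wrist_force: [8.9, 9.9, 30.8]
opening: 0.226
```

```bash
python3 - <<'E'
from h import *
np.set_printoptions(precision=4,suppress=True)
s=ctrl.get_obs();print(s['time_s'],s['wrist_force'],s['opening'],s['eef_pos']);im=snap('wrist','w7.png')
cv2.imwrite('pics/w7b.png',cv2.resize(im[:,:,::-1],None,fx=1.55,fy=1.55))
im=snap('scene','s7.png')
cv2.imwrite('pics/s7b.png',cv2.resize(im[30:180,170:370,::-1],None,fx=3.5,fy=3.5))
E
```

```text
8.9 [ 8.9049  9.9277 30.8016] 0.22641097657589387 [ 0.3172 -0.3716  0.0237]
```

View pics/w7b.png

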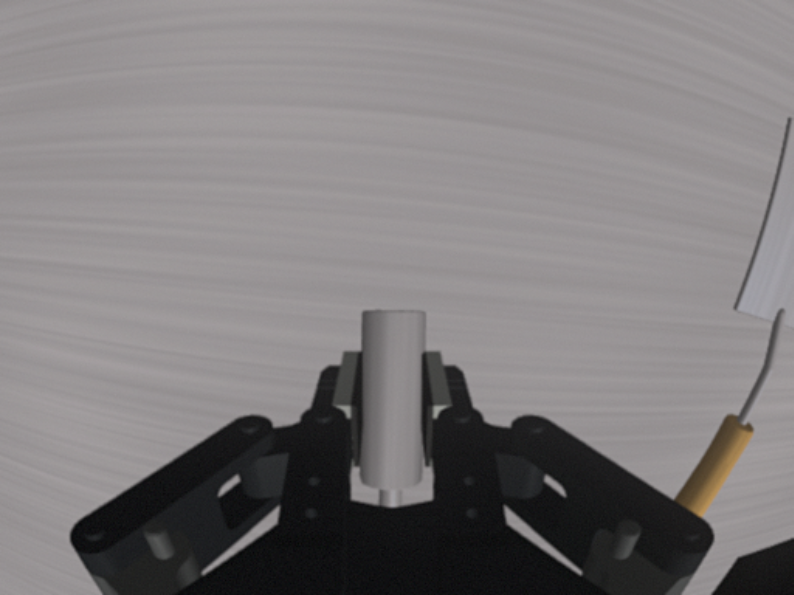

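View pics/s7b.png

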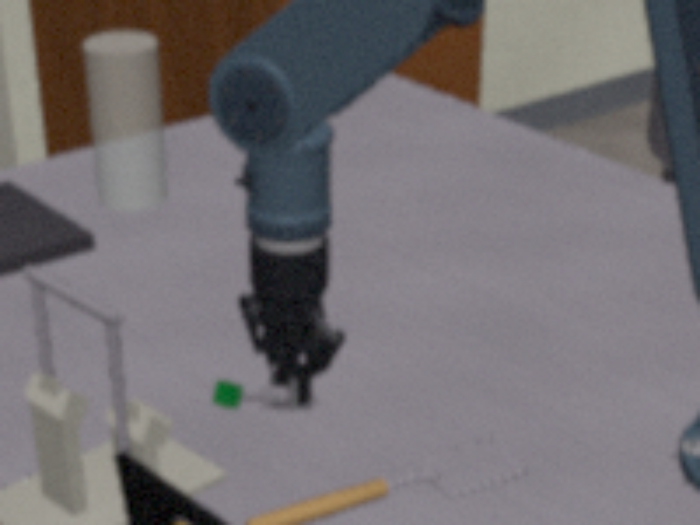

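Emit:
{"name": "step_arm", "arguments": {
  "xyz": [
    [0,0,-2],
    [0,0,-4],
    [0,0,-5],
    [0,0,-5]
  ],
  "spin": [0,0,0,0],
  "fingers": [0,0,0,0]
}}

```text
time_s: 9.4
eef_pos: [0.3183, -0.3726, 0.0196]
eef_rot: [-0.475, 0.528, -0.476, -0.519]
wrist_force: [13.2, 11.1, 35.5]
opening: 0.229
```

Emit:
{"name": "step_arm", "arguments": {
  "xyz": [
    [0,0,4],
    [0,0,4],
    [0,0,4],
    [0,0,4],
    [0,0,4],
    [0,0,4]
  ],
  "spin": [0,0,0,0,0,0],
  "fingers": [10,35,50,50,50,50]
}}

```text
time_s: 10.0
eef_pos: [0.3122, -0.368, 0.0169]
eef_rot: [0.476, -0.523, 0.475, 0.524]
wrist_force: [0.4, -0.8, -0.2]
opening: 0.498
```

```bash
python3 - <<'E'
from h import *
np.set_printoptions(precision=4,suppress=True)
s=ctrl.get_obs();print(s['time_s'],s['wrist_force'],s['opening'],s['eef_pos']);np.save('T8.npy',toolT());im=snap('wrist','w8.png')
cv2.imwrite('pics/w8b.png',cv2.resize(im[:,:,::-1],None,fx=1.55,fy=1.55))
im=snap('scene','s8.png')
cv2.imwrite('pics/s8b.png',cv2.resize(im[30:180,170:370,::-1],None,fx=3.5,fy=3.5))
E
```

```text
10.0 [ 0.3531 -0.8209 -0.223 ] 0.4980316390531775 [ 0.3122 -0.368   0.0169]
```

View pics/w8b.png

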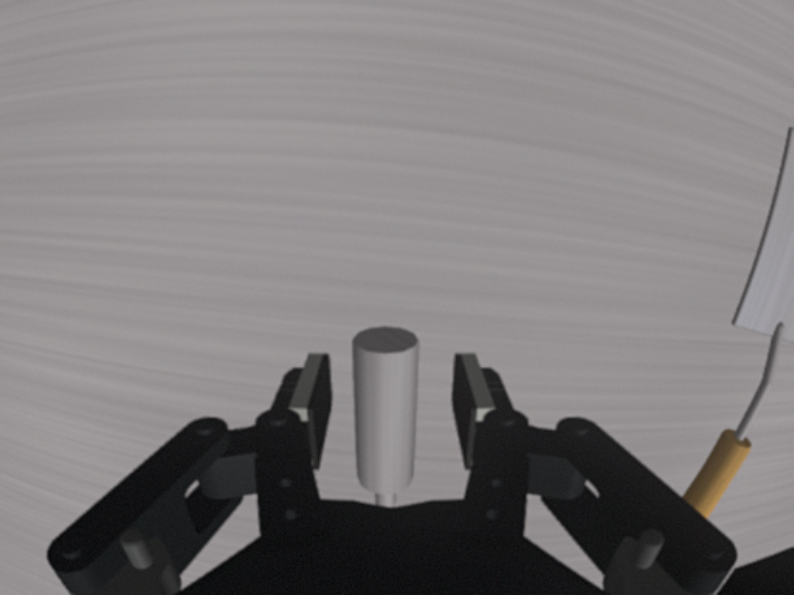

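View pics/s8b.png

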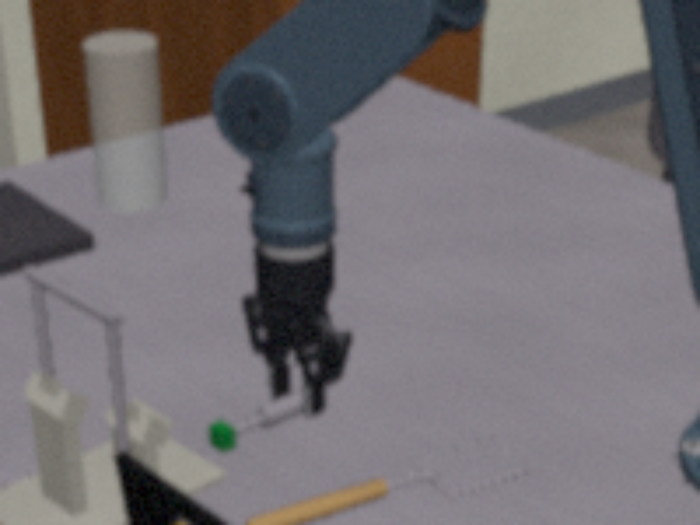

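```bash
python3 - <<'E'
from h import *
np.set_printoptions(precision=4,suppress=True)
T=np.load('T8.npy');p=lambda q:(q[0]/1.55,q[1]/1.55)
a=onz('wrist',p((386,340)),.011,T);b=onz('wrist',p((385,490)),.02,T);e=onz('wrist',p((386,352)),.022,T)
print(a,b,e,'yaw',np.arctan2(b[1]-a[1],b[0]-a[0]),np.linalg.norm(b-a)); y=.1
print('G',a+.039*np.array([np.cos(y),np.sin(y),0]));print(T)
E
```

```text
[ 0.2985 -0.3721  0.011 ] [ 0.3567 -0.3671  0.02  ] [ 0.2974 -0.3721  0.022 ] yaw 0.08576491010886633 0.05915572981009794
G [ 0.3373 -0.3682  0.011 ]
[[-0.0004 -0.9954 -0.0958  0.3122]
 [ 0.0007 -0.0958  0.9954 -0.368 ]
 [-1.      0.0003  0.0007  0.0169]
 [ 0.      0.      0.      1.    ]]
```

Emit:
{"name": "step_arm", "arguments": {
  "xyz": [
    [13,0,0],
    [25,0,-3],
    [25,0,-3],
    [25,0,-3],
    [25,0,-3],
    [25,0,-3],
    [25,0,-3],
    [25,0,-3]
  ],
  "spin": [0,0,0,0,0,0,0,0],
  "fingers": [50,50,50,30,0,0,0,0]
}}

```text
time_s: 10.9
eef_pos: [0.3374, -0.3682, 0.0143]
eef_rot: [-0.476, 0.523, -0.475, -0.523]
wrist_force: [0.8, 1.3, 1.6]
opening: 0.232
```

Emit:
{"name": "step_arm", "arguments": {
  "xyz": [
    [0,0,30],
    [0,0,60],
    [0,0,100],
    [0,0,150],
    [0,0,180],
    [0,0,180]
  ],
  "spin": [0,0,0,0,0,0],
  "fingers": [0,0,0,0,0,0]
}}

```text
time_s: 11.5
eef_pos: [0.3388, -0.371, 0.1993]
eef_rot: [-0.474, 0.527, -0.477, -0.52]
wrist_force: [0.4, -1.1, -3.0]
opening: 0.229
```

```bash
python3 - <<'E'
from h import *
np.set_printoptions(precision=4,suppress=True)
s=ctrl.get_obs();print(s['time_s'],s['wrist_force'],s['opening'],s['eef_pos']);np.save('T9.npy',toolT());im=snap('wrist','w9.png')
cv2.imwrite('pics/w9b.png',cv2.resize(im[:,:,::-1],None,fx=1.55,fy=1.55))
im=snap('scene','s9.png')
cv2.imwrite('pics/s9b.png',cv2.resize(im[30:180,170:370,::-1],None,fx=3.5,fy=3.5))
E
```

```text
11.5 [ 0.4153 -1.0807 -2.9971] 0.2293241048128592 [ 0.3388 -0.371   0.1993]
```

View pics/w9b.png

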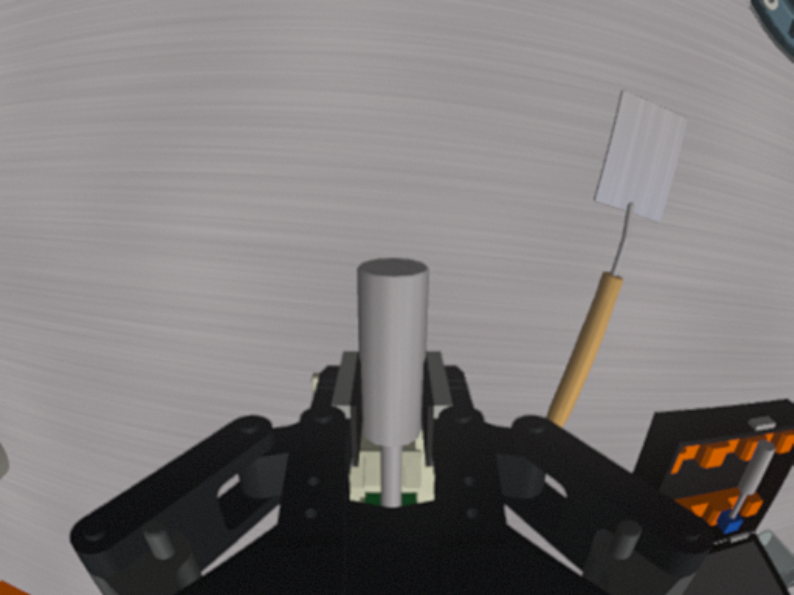

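View pics/s9b.png

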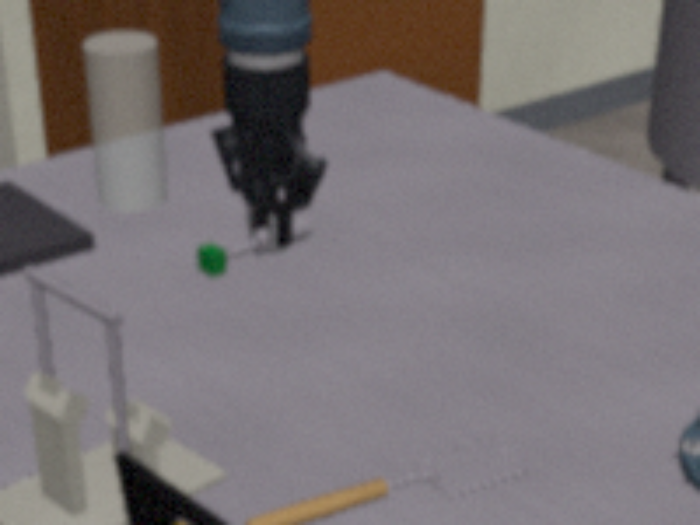

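Emit:
{"name": "step_arm", "arguments": {
  "xyz": [
    [70,370,20],
    [70,370,20],
    [70,370,20],
    [70,370,20],
    [70,370,20],
    [70,370,20],
    [70,370,20],
    [70,370,20],
    [70,370,20],
    [70,370,20]
  ],
  "spin": [-0.042,-0.042,-0.042,-0.042,-0.042,-0.042,-0.042,-0.042,-0.042,-0.042],
  "fingers": [0,0,0,0,0,0,0,0,0,0]
}}

```text
time_s: 12.6
eef_pos: [0.4062, 0.0025, 0.2123]
eef_rot: [0.485, -0.513, 0.487, 0.515]
wrist_force: [-0.5, -1.0, -2.5]
opening: 0.229
```

Emit:
{"name": "step_arm", "arguments": {
  "xyz": [
    [0,0,0],
    [0,0,0]
  ],
  "spin": [0,0],
  "fingers": [0,0]
}}

```text
time_s: 12.8
eef_pos: [0.4071, 0.0008, 0.2136]
eef_rot: [0.486, -0.512, 0.487, 0.513]
wrist_force: [1.1, -1.3, -2.6]
opening: 0.235
```

```bash
python3 - <<'E'
from h import *
np.set_printoptions(precision=4,suppress=True)
s=ctrl.get_obs();print(s['time_s'],s['wrist_force'],s['opening'],s['eef_pos']);T=toolT();print(T);np.save('T10.npy',T);im=snap('wrist','w10.png')
cv2.imwrite('pics/w10b.png',cv2.resize(im[:,:,::-1],None,fx=1.55,fy=1.55))
E
```

```text
12.8 [ 1.1104 -1.3005 -2.5908] 0.23472429719486856 [0.4071 0.0008 0.2136]
[[-0.0014 -0.9986 -0.0522  0.4071]
 [ 0.0001 -0.0522  0.9986  0.0008]
 [-1.      0.0014  0.0002  0.2136]
 [ 0.      0.      0.      1.    ]]
```

View pics/w10b.png

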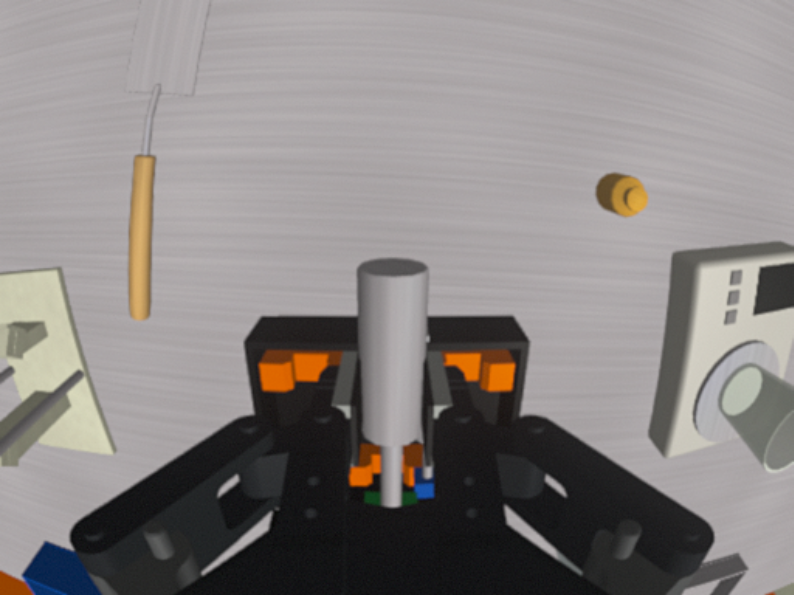

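```bash
python3 - <<'E'
import cv2
a=cv2.imread('pics/w10.png'); cv2.imwrite('pics/w10c.png',cv2.resize(a[195:330,150:350],None,fx=4,fy=4,interpolation=cv2.INTER_CUBIC))
E
```

```text
(no output)
```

View pics/w10c.png

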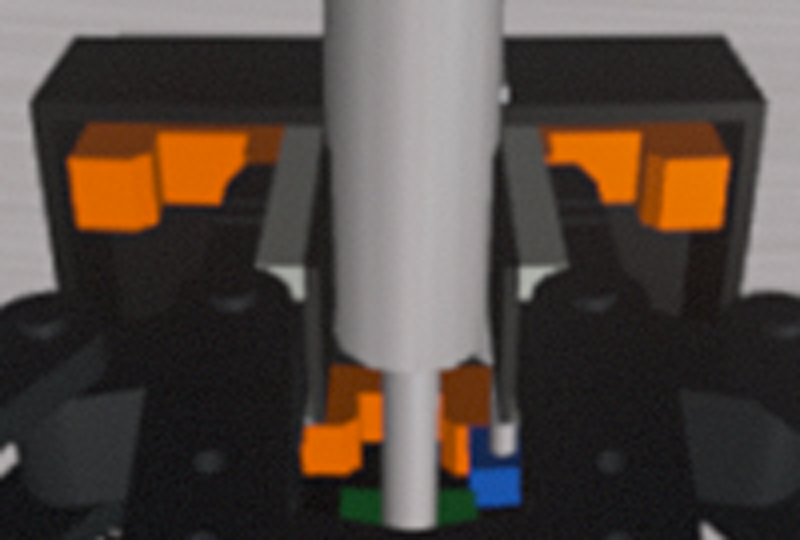

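```bash
python3 - <<'E'
from h import *
np.set_printoptions(precision=4,suppress=True)
T=np.load('T10.npy');q=lambda p:(p[0]/4+150,p[1]/4+195)
for z,A,B in[(0,(75,37),(724,37)),(.052,(33,103),(765,101))]:
    a=onz('wrist',q(A),z,T);b=onz('wrist',q(B),z,T);d=b-a;y=np.arctan2(-d[0],d[1]);X=np.array([np.cos(y),np.sin(y),0])
    print(a,b,np.linalg.norm(d),y,(a+b)/2+.084*X)
E
```

```text
[ 0.4747 -0.1045  0.    ] [0.4636 0.1037 0.    ] 0.20842971592079335 0.05302637407756542 [0.553  0.0041 0.    ]
[ 0.4738 -0.103   0.052 ] [0.4622 0.1025 0.052 ] 0.20579556742213603 0.056496351437224944 [0.5519 0.0045 0.052 ]
```

Emit:
{"name": "step_arm", "arguments": {
  "xyz": [
    [40,-20,-20],
    [80,-40,-40],
    [125,-58,-60],
    [125,-58,-100],
    [125,-58,-140],
    [125,-58,-149],
    [125,-58,-149],
    [125,-58,-149]
  ],
  "spin": [0,0,0,0,0,0,0,0],
  "fingers": [0,0,0,0,0,0,0,0]
}}

```text
time_s: 13.65
eef_pos: [0.5336, -0.0569, 0.067]
eef_rot: [-0.487, 0.514, -0.486, -0.512]
wrist_force: [-0.3, -0.2, -1.8]
opening: 0.235
```

```bash
python3 - <<'E'
from h import *
np.set_printoptions(precision=4,suppress=True)
s=ctrl.get_obs();print(s['time_s'],s['wrist_force'],s['opening'],s['eef_pos']);T=toolT();print(T);np.save('T11.npy',T);im=snap('wrist','w11.png')
cv2.imwrite('pics/w11b.png',cv2.resize(im[150:350,100:400,::-1],None,fx=2.6,fy=2.6))
im=snap('top','t11.png')
cv2.imwrite('pics/t11b.png',cv2.resize(im[120:240,200:320,::-1],None,fx=5,fy=5))
E
```

```text
13.65 [-0.3481 -0.1539 -1.7849] 0.23453852284043558 [ 0.5336 -0.0569  0.067 ]
[[ 0.0023 -0.9986 -0.0537  0.5336]
 [-0.0008 -0.0537  0.9986 -0.0569]
 [-1.     -0.0023 -0.0009  0.067 ]
 [ 0.      0.      0.      1.    ]]
```

View pics/w11b.png

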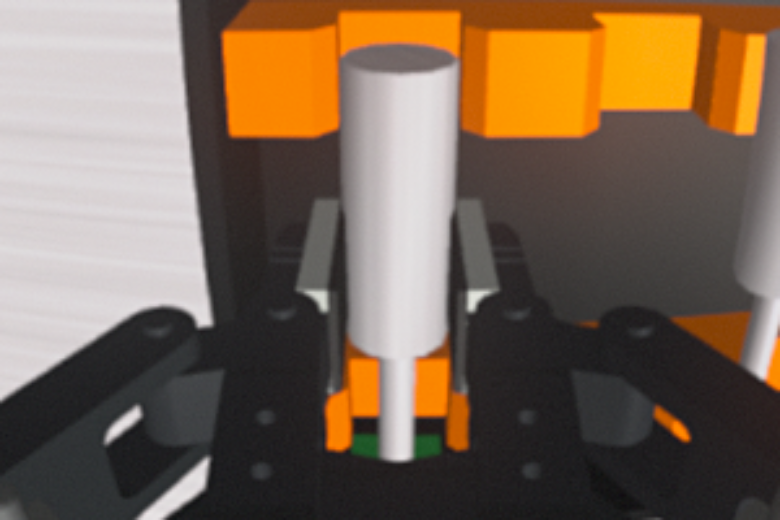

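View pics/t11b.png

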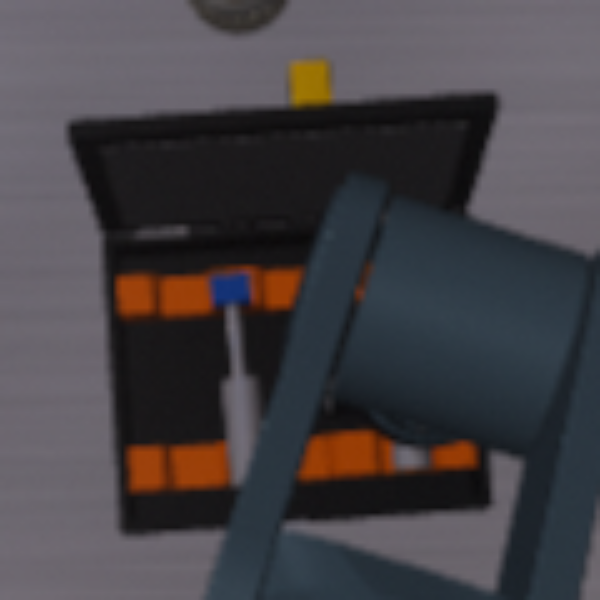

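Emit:
{"name": "step_arm", "arguments": {
  "xyz": [
    [0,0,-8],
    [0,0,-16],
    [0,0,-22],
    [0,0,-26],
    [0,0,-29],
    [0,0,-29]
  ],
  "spin": [0,0,0,0,0,0],
  "fingers": [0,0,0,0,0,0]
}}

```text
time_s: 14.35
eef_pos: [0.5324, -0.0562, 0.0364]
eef_rot: [0.486, -0.513, 0.486, 0.514]
wrist_force: [-1.7, -0.2, 1.5]
opening: 0.23
```

Emit:
{"name": "step_arm", "arguments": {
  "xyz": [
    [0,0,0],
    [0,0,0],
    [0,0,0],
    [0,0,0],
    [0,0,25],
    [0,0,70],
    [0,0,120],
    [0,0,120],
    [0,0,120]
  ],
  "spin": [0,0,0,0,0,0,0,0,0],
  "fingers": [30,38,38,38,38,38,38,38,38]
}}

```text
time_s: 15.25
eef_pos: [0.5336, -0.0566, 0.158]
eef_rot: [-0.487, 0.515, -0.486, -0.512]
wrist_force: [-0.4, 0.2, -0.2]
opening: 0.379
```

```bash
python3 - <<'E'
from h import *
np.set_printoptions(precision=4,suppress=True)
s=ctrl.get_obs();print(s['time_s'],s['wrist_force'],s['opening'],s['eef_pos']);T=toolT();print(T);np.save('T12.npy',T);im=snap('wrist','w12.png')
cv2.imwrite('pics/w12b.png',cv2.resize(im[100:384,50:450,::-1],None,fx=2,fy=2))
E
```

```text
15.25 [-0.4463  0.2338 -0.1686] 0.37940575047737596 [ 0.5336 -0.0566  0.158 ]
[[ 0.0037 -0.9985 -0.0542  0.5336]
 [-0.0013 -0.0542  0.9985 -0.0566]
 [-1.     -0.0036 -0.0015  0.158 ]
 [ 0.      0.      0.      1.    ]]
```

View pics/w12b.png

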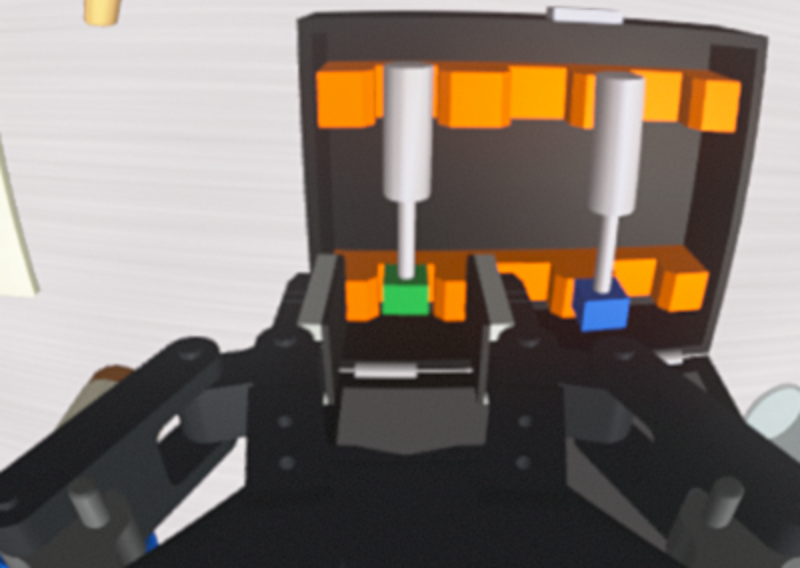

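```bash
cat > fr.py <<'E'
from h import *
np.set_printoptions(precision=4,suppress=True)
C=np.array([.551,.0042,0]);y=.054;Rc=np.array([[np.cos(y),np.sin(y),0],[-np.sin(y),np.cos(y),0],[0,0,1]])
def cf(p): return Rc@(p-C)
def wf(p): return Rc.T@np.array(p)+C
E
python3 - <<'E'
from fr import *
T=np.load('T12.npy');q=lambda p:(p[0]/2+50,p[1]/2+100)
for n,p,z in [('g end',(409,66),.044),('g shoulder',(407,198),.044),('g coup near edge top',(406,268),.044),('b end top',(620,75),.062),('b shoulder',(613,212),.062),('b coup',(600,284),.062),('rimL',(300,20),.052),('rimR',(767,38),.052)]:
    w=onz('wrist',q(p),z,T);print(n,w,cf(w))
t=lambda p:(p[0]/5+200,p[1]/5+120)
for n,p,z,pp in [('end',(249,484),.051,(620,80)),('shoulder',(240,378),.055,(613,214)),('coup',(233,303),.056,(600,284))]:
    print(n,tri(ray('top',t(p)),ray('wrist',q(pp),T)))
E
```

```text
g end [ 0.4917 -0.0583  0.044 ] [-0.0626 -0.0592  0.044 ]
g shoulder [ 0.5503 -0.0559  0.044 ] [-0.004 -0.06   0.044]
g coup near edge top [ 0.5853 -0.0544  0.044 ] [ 0.031  -0.0604  0.044 ]
b end top [0.4862 0.0265 0.062 ] [-0.0635  0.0258  0.062 ]
b shoulder [0.5455 0.0329 0.062 ] [-0.004  0.029  0.062]
b coup [0.581  0.0336 0.062 ] [0.0315 0.0278 0.062 ]
rimL [ 0.4737 -0.1031  0.052 ] [-0.083  -0.1029  0.052 ]
rimR [0.4629 0.1025 0.052 ] [-0.0827  0.1029  0.052 ]
end (array([0.4876, 0.031 , 0.0526]), [np.float64(0.002093595441645334), np.float64(0.0020935954416452522)])
shoulder (array([0.5455, 0.0344, 0.061 ]), [np.float64(0.0015904082136208872), np.float64(0.0015904082136208727)])
coup (array([0.5878, 0.0388, 0.0496]), [np.float64(1.18620082344549e-05), np.float64(1.1862008234478957e-05)])
```

Emit:
{"name": "step_arm", "arguments": {
  "xyz": [
    [-8,45,0],
    [-8,86,0],
    [-8,86,-20],
    [-8,86,-60],
    [-8,86,-95],
    [-8,86,-110],
    [-8,86,-115],
    [-8,86,-115]
  ],
  "spin": [0.01,0.01,0.01,0.01,0.01,0.01,0.01,0.01],
  "fingers": [60,60,60,60,60,60,60,60]
}}

```text
time_s: 16.1
eef_pos: [0.523, 0.03, 0.0395]
eef_rot: [0.483, -0.515, 0.484, 0.517]
wrist_force: [0.2, -0.5, 0.1]
opening: 0.591
```

```bash
python3 - <<'E'
from h import *
np.set_printoptions(precision=4,suppress=True)
s=ctrl.get_obs();print(s['time_s'],s['wrist_force'],s['opening'],s['eef_pos']);im=snap('wrist','w13.png')
cv2.imwrite('pics/w13b.png',cv2.resize(im[100:384,50:450,::-1],None,fx=2,fy=2))
E
```

```text
16.1 [ 0.1555 -0.4594  0.0914] 0.5911639599735438 [0.523  0.03   0.0395]
```

View pics/w13b.png

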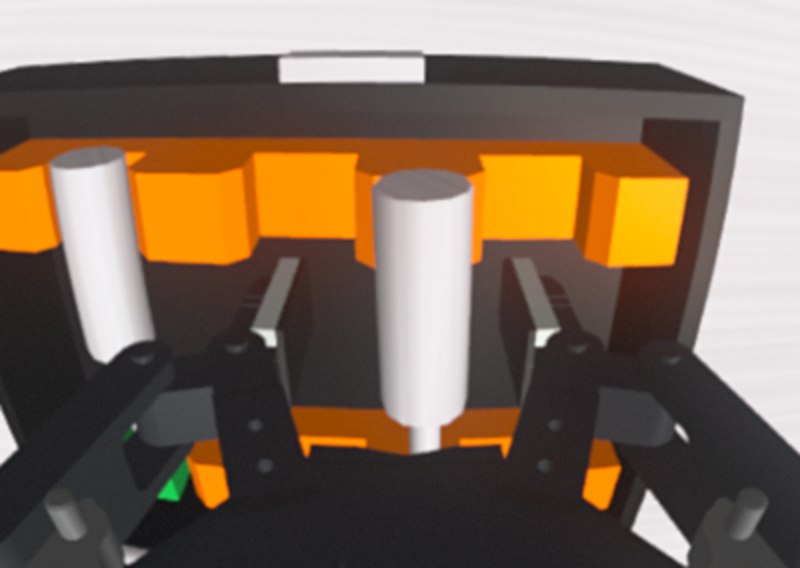

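Emit:
{"name": "step_arm", "arguments": {
  "xyz": [
    [2,4,2],
    [2,4,2],
    [2,4,2],
    [2,4,2],
    [2,4,2],
    [2,4,2],
    [2,4,2]
  ],
  "spin": [0,0,0,0,0,0,0],
  "fingers": [60,40,20,0,0,0,0]
}}

```text
time_s: 16.85
eef_pos: [0.5274, 0.0338, 0.0445]
eef_rot: [-0.484, 0.516, -0.483, -0.515]
wrist_force: [-0.1, 0.9, 6.0]
opening: 0.24
```

Emit:
{"name": "step_arm", "arguments": {
  "xyz": [
    [0,0,10],
    [0,0,25],
    [0,0,30],
    [0,0,30]
  ],
  "spin": [0,0,0,0],
  "fingers": [0,0,0,0]
}}

```text
time_s: 17.25
eef_pos: [0.5272, 0.0336, 0.0744]
eef_rot: [-0.484, 0.516, -0.483, -0.515]
wrist_force: [-0.2, -0.3, -0.7]
opening: 0.234
```

```bash
python3 - <<'E'
from h import *
np.set_printoptions(precision=4,suppress=True)
s=ctrl.get_obs();print(s['time_s'],s['wrist_force'],s['opening'],s['eef_pos']);T=toolT();print(T);np.save('T14.npy',T);im=snap('wrist','w14.png')
cv2.imwrite('pics/w14b.png',cv2.resize(im[100:384,50:450,::-1],None,fx=2,fy=2))
E
```

```text
17.25 [-0.2295 -0.2845 -0.6519] 0.2338941076146763 [0.5272 0.0336 0.0744]
[[ 0.0021 -0.9979 -0.0642  0.5272]
 [-0.0004 -0.0642  0.9979  0.0336]
 [-1.     -0.002  -0.0005  0.0744]
 [ 0.      0.      0.      1.    ]]
```

View pics/w14b.png

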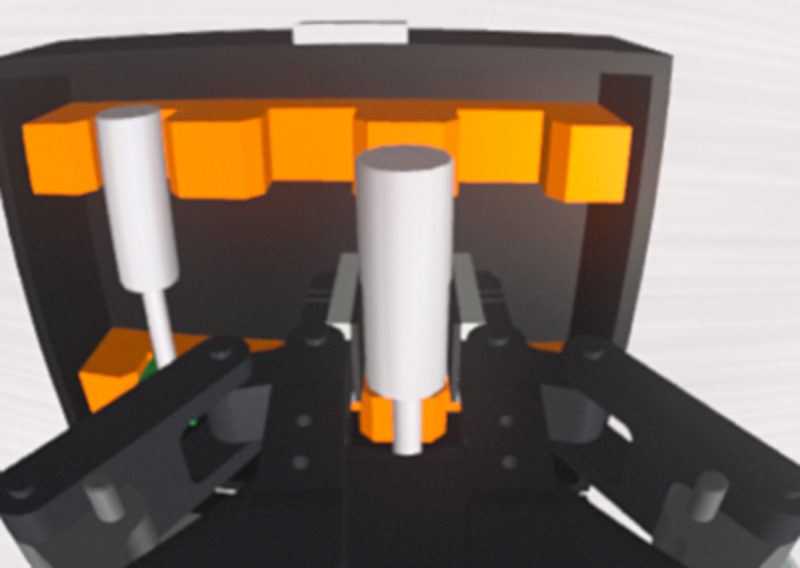

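```bash
python3 - <<'E'
from fr import *
T=np.load('T14.npy');q=lambda p:(p[0]/2+50,p[1]/2+100)
for z in(.078,.081,.085):
  a=onz('wrist',q((404,158)),z,T);b=onz('wrist',q((404,392)),z+.006,T);print(z,a,b,a[0]+.039-T[0,3],b[0]-.021-T[0,3])
print(wf([-.022,0,0]))
E
```

```text
0.078 [0.4888 0.03   0.078 ] [0.5506 0.034  0.084 ] 0.0005775274698380795 0.0023591171443831938
0.081 [0.4879 0.03   0.081 ] [0.5481 0.0338 0.087 ] -0.00035299761882523484 -0.00013616782632630553
0.085 [0.4866 0.0299 0.085 ] [0.5447 0.0336 0.091 ] -0.0015936977370428762 -0.0034632144539390453
[0.529 0.003 0.   ]
```

Emit:
{"name": "step_arm", "arguments": {
  "xyz": [
    [2,-16,0],
    [2,-31,0],
    [2,-31,0],
    [2,-31,-15],
    [2,-31,-28],
    [2,-31,-28]
  ],
  "spin": [-0.01,-0.01,-0.01,-0.01,-0.01,-0.01],
  "fingers": [0,0,0,0,0,0]
}}

```text
time_s: 17.9
eef_pos: [0.5264, 0.0029, 0.0429]
eef_rot: [0.486, -0.512, 0.487, 0.515]
wrist_force: [-0.8, 0.2, -1.8]
opening: 0.235
```

```bash
python3 - <<'E'
from h import *
np.set_printoptions(precision=4,suppress=True)
s=ctrl.get_obs();print(s['time_s'],s['wrist_force'],s['opening'],s['eef_pos']);im=snap('wrist','w15.png')
cv2.imwrite('pics/w15b.png',cv2.resize(im[100:384,50:450,::-1],None,fx=2,fy=2))
E
```

```text
17.9 [-0.8192  0.1962 -1.8007] 0.2345705702281574 [0.5264 0.0029 0.0429]
```

View pics/w15b.png

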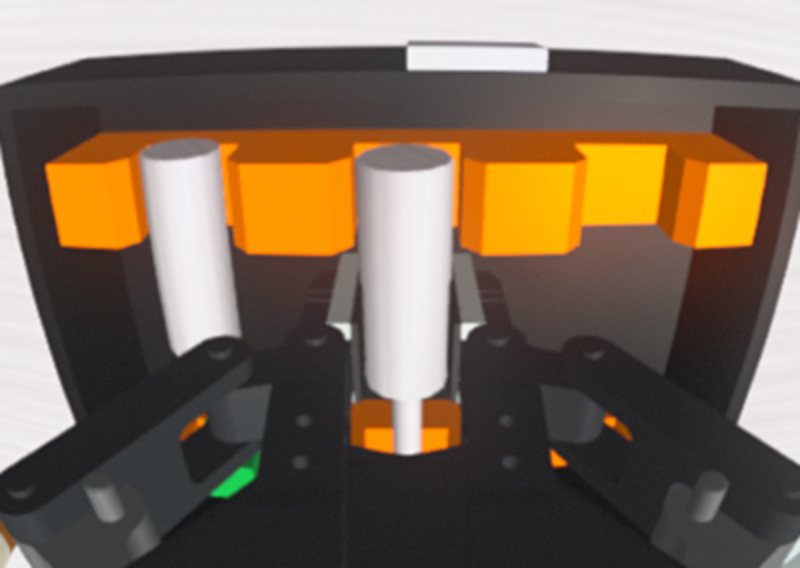

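Emit:
{"name": "step_arm", "arguments": {
  "xyz": [
    [1,0,-6],
    [1,0,-12],
    [1,0,-17],
    [1,0,-18],
    [1,0,-18]
  ],
  "spin": [0,0,0,0,0],
  "fingers": [0,0,0,0,0]
}}

```text
time_s: 18.45
eef_pos: [0.5293, 0.0029, 0.0271]
eef_rot: [0.486, -0.513, 0.486, 0.514]
wrist_force: [-0.1, -0.6, -1.3]
opening: 0.235
```

Emit:
{"name": "step_arm", "arguments": {
  "xyz": [
    [0,0,0],
    [0,0,0],
    [0,0,0],
    [0,0,0],
    [0,0,25],
    [0,0,70],
    [0,0,120],
    [0,0,160],
    [0,0,160]
  ],
  "spin": [0,0,0,0,0,0,0,0,0],
  "fingers": [30,40,40,40,40,40,40,40,40]
}}

```text
time_s: 19.35
eef_pos: [0.5336, 0.002, 0.1943]
eef_rot: [-0.488, 0.517, -0.484, -0.51]
wrist_force: [1.1, -0.2, 0.2]
opening: 0.399
```

```bash
python3 - <<'E'
from h import *
np.set_printoptions(precision=4,suppress=True)
s=ctrl.get_obs();print(s['time_s'],s['wrist_force'],s['opening'],s['eef_pos']);np.save('T16.npy',toolT());im=snap('wrist','w16.png')
cv2.imwrite('pics/w16b.png',cv2.resize(im[100:384,50:450,::-1],None,fx=2,fy=2))
E
```

```text
19.35 [ 1.0508 -0.2341  0.2484] 0.3994754746946742 [0.5336 0.002  0.1943]
```

View pics/w16b.png

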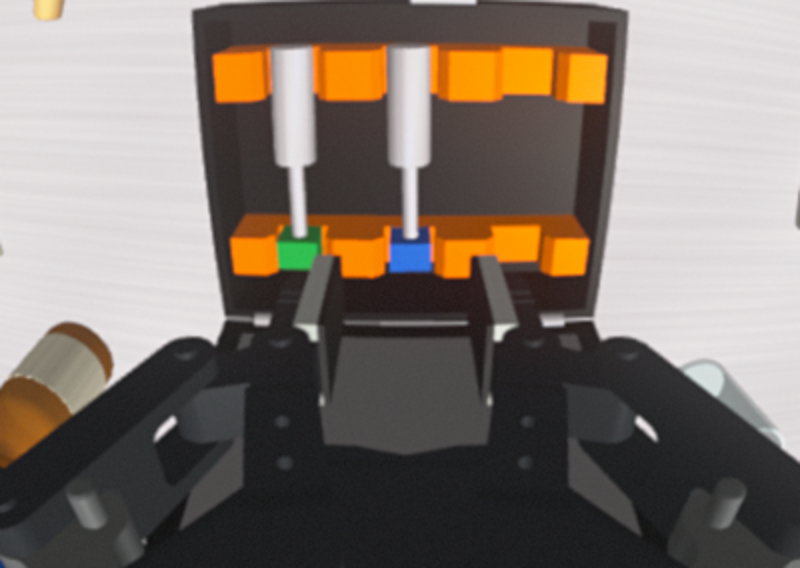

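```bash
python3 - <<'E'
from fr import *
t=lambda p:(p[0]/5+200,p[1]/5+120);k=lambda p:(p[0]/3.3+150,p[1]/3.3+90)
for a,b in [((495,97),(179,232)),((72,125),(362,340)),((310,62),(231,298))]:
    w,e=tri(ray('top',t(a)),ray('scene',k(b)));c=cf(w);print(w,c,e[0],'ang',np.arctan2(c[2]-.052,-(c[0]-.084)))
for th in(1.5,1.57,1.65,1.75):
  for yy in(-.104,.104):
    P=wf([.084-.168*np.cos(th)+.010*np.sin(th),yy,.052+.168*np.sin(th)+.01*np.cos(th)]);u,v=proj('top',P);u2,v2=proj('scene',P)
    print(th,yy,(u-200)*5,(v-120)*5,(u2-150)*3.3,(v2-90)*3.3)
E
```

```text
[ 0.6615 -0.0914  0.2146] [ 0.1052 -0.1014  0.2146] 0.0026793136119443893 ang 1.700482868988224
[0.6478 0.1123 0.2273] [0.1025 0.1028 0.2273] 0.0034154921085232702 ang 1.6758784814212337
[ 0.6784 -0.0004  0.2127] [ 0.1269 -0.0114  0.2127] 0.005680816342277983 ang 1.8318792879688048
1.5 -0.104 502.4349862667981 145.5009009295189 198.85079344421385 212.48630900028917
1.5 0.104 69.10694077713217 175.90476067634256 382.2691854748804 337.01216656733527
1.57 -0.104 500.30266752087584 121.5981286118685 185.65531506813915 218.209708965921
1.57 0.104 67.63381517562337 151.82695744923151 368.35658528279174 344.3316811089635
1.65 -0.104 497.6480923702937 95.00132796952158 170.5858071635385 225.9823807568974
1.65 0.104 66.19229304886062 125.00241673544963 352.3375032703479 354.04441350978925
1.75 -0.104 494.04448406865384 63.204157562693126 151.95065784090926 237.4818300545453
1.75 0.104 64.77036849082296 92.883315646896 332.33493640530435 368.12308086511086
```

```bash
cat > path.py <<'E'
from fr import *
def C(th,r=.150,y=-.055,off=.011,dz=.011):
    return wf([.084-r*np.cos(th)+.010*np.sin(th)+off,y,.052+r*np.sin(th)+.01*np.cos(th)+dz])
E
python3 - <<'E'
from path import *
print(wf([.15,-.055,0]),wf([.145,-.055,.22]))
for th in np.arange(1.7,-.01,-.1): print(round(th,2),C(th)*1000)
for n,p,z in[('jar',(247,108),.08),('bottle',(343,125),.15),('beaker',(176,130),.09)]: print(n,onz('top',p,z))
T=np.load('T16.npy');print(T)
E
```

```text
[ 0.7037 -0.0426  0.    ] [ 0.6988 -0.0429  0.22  ]
1.7 [678.0308 -44.014  210.4613]
1.6 [663.1848 -44.8164 212.644 ]
1.5 [648.1954 -45.6266 213.3316]
1.4 [633.2123 -46.4365 212.5171]
1.3 [618.3853 -47.2379 210.2087]
1.2 [603.8625 -48.0229 206.4294]
1.1 [589.7889 -48.7836 201.2171]
1.0 [576.3053 -49.5125 194.6237]
0.9 [563.5463 -50.2021 186.7151]
0.8 [551.6395 -50.8457 177.5705]
0.7 [540.7038 -51.4368 167.2811]
0.6 [530.8484 -51.9695 155.9497]
0.5 [522.1718 -52.4385 143.6897]
0.4 [514.7608 -52.8391 130.6234]
0.3 [508.6894 -53.1673 116.8814]
0.2 [504.0182 -53.4198 102.6011]
0.1 [500.7939 -53.5941  87.9251]
-0.0 [499.0487 -53.6884  73.    ]
jar [0.7882 0.0337 0.08  ]
bottle [ 0.7157 -0.2168  0.15  ]
beaker [0.7258 0.2291 0.09  ]
[[ 0.0123 -0.9984 -0.0544  0.5336]
 [-0.0027 -0.0544  0.9985  0.002 ]
 [-0.9999 -0.0121 -0.0034  0.1943]
 [ 0.      0.      0.      1.    ]]
```

Emit:
{"name": "step_arm", "arguments": {
  "xyz": [
    [0,0,45],
    [0,0,90],
    [0,0,90],
    [0,0,90]
  ],
  "spin": [0,0,0,0],
  "fingers": [0,0,0,0]
}}

```text
time_s: 19.8
eef_pos: [0.5296, 0.0027, 0.2771]
eef_rot: [-0.486, 0.514, -0.486, -0.513]
wrist_force: [0.1, 0.5, -0.4]
opening: -0.003
```

Emit:
{"name": "step_arm", "arguments": {
  "xyz": [
    [45,-12,0],
    [90,-24,0],
    [135,-36,0],
    [175,-46,0],
    [175,-46,0],
    [175,-46,-25],
    [175,-46,-50],
    [175,-46,-67],
    [175,-46,-67]
  ],
  "spin": [0,0,0,0,0,0,0,0,0],
  "fingers": [0,0,0,0,0,0,0,0,0]
}}

```text
time_s: 20.7
eef_pos: [0.7015, -0.0425, 0.2048]
eef_rot: [0.485, -0.511, 0.488, 0.516]
wrist_force: [-0.3, 0.2, -0.1]
opening: 0.002
```

```bash
python3 - <<'E'
from h import *
np.set_printoptions(precision=4,suppress=True)
s=ctrl.get_obs();print(s['time_s'],s['wrist_force'],s['opening'],s['eef_pos']);im=snap('wrist','w17.png')
cv2.imwrite('pics/w17b.png',cv2.resize(im[:,:,::-1],None,fx=1.55,fy=1.55))
im=snap('scene','s17.png')
cv2.imwrite('pics/s17b.png',cv2.resize(im[60:280,130:350,::-1],None,fx=2.7,fy=2.7))
E
```

```text
20.7 [-0.32    0.2374 -0.0932] 0.0022510442954287112 [ 0.7015 -0.0425  0.2048]
```

View pics/w17b.png

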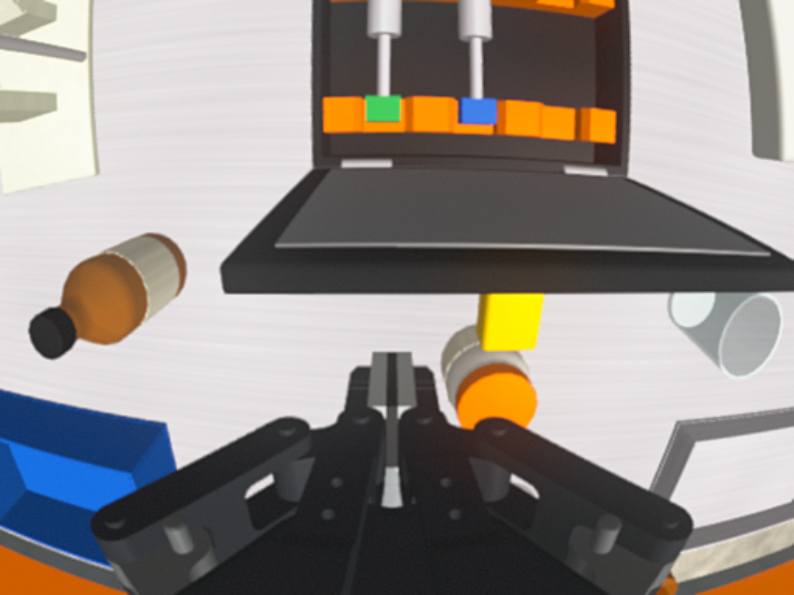

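View pics/s17b.png

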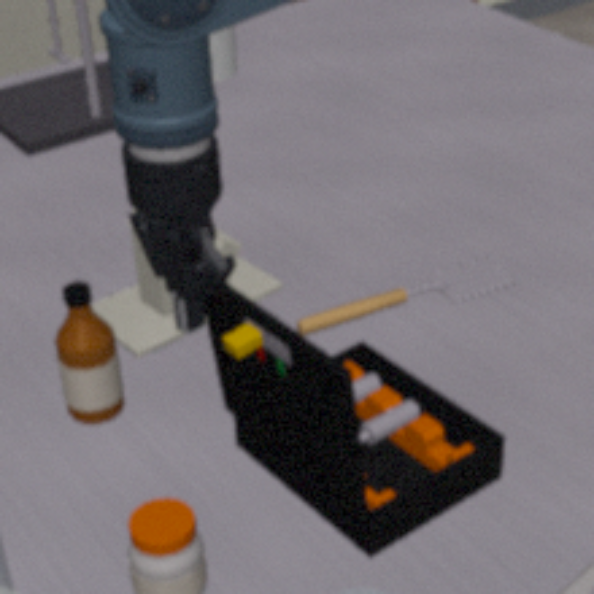

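Emit:
{"name": "step_arm", "arguments": {
  "xyz": [
    [-10,0,1],
    [-20,-1,2],
    [-28,-1,2],
    [-34,-2,3],
    [-41,-2,3],
    [-48,-2,3],
    [-56,-3,3],
    [-63,-3,3],
    [-71,-3,2],
    [-71,-3,2]
  ],
  "spin": [0,0,0,0,0,0,0,0,0,0],
  "fingers": [0,0,0,0,0,0,0,0,0,0]
}}

```text
time_s: 21.8
eef_pos: [0.6321, -0.0462, 0.2118]
eef_rot: [0.486, -0.513, 0.487, 0.514]
wrist_force: [-0.1, 0.1, 0.9]
opening: -0.002
```

```bash
python3 - <<'E'
from h import *
np.set_printoptions(precision=4,suppress=True)
s=ctrl.get_obs();print(s['time_s'],s['wrist_force'],s['opening'],s['eef_pos']);im=snap('scene','s18.png')
cv2.imwrite('pics/s18b.png',cv2.resize(im[60:280,130:350,::-1],None,fx=2.7,fy=2.7))
E
```

```text
21.8 [-0.0702  0.0899  0.8633] -0.0024402463343652465 [ 0.6321 -0.0462  0.2118]
```

View pics/s18b.png

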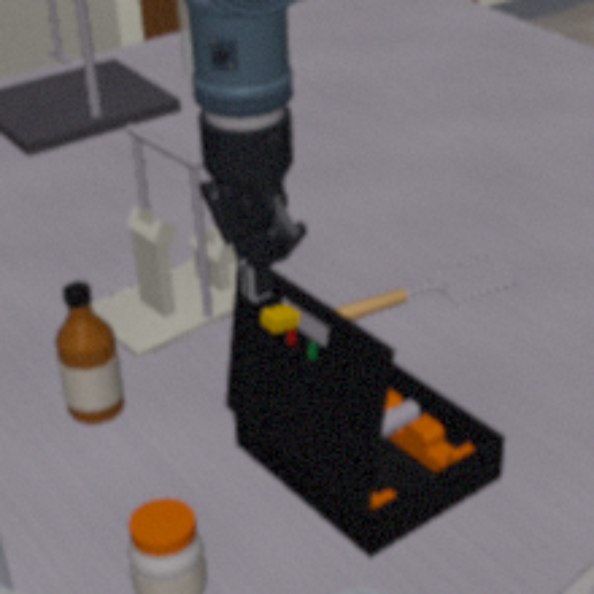

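Emit:
{"name": "step_arm", "arguments": {
  "xyz": [
    [-7,0,-1],
    [-15,-1,-2],
    [-22,-1,-4],
    [-29,-2,-6],
    [-36,-2,-9],
    [-43,-2,-11],
    [-50,-3,-14],
    [-57,-3,-18],
    [-63,-3,-22],
    [-70,-4,-26]
  ],
  "spin": [0,0,0,0,0,0,0,0,0,0],
  "fingers": [0,0,0,0,0,0,0,0,0,0]
}}

```text
time_s: 22.85
eef_pos: [0.5629, -0.0501, 0.1859]
eef_rot: [0.486, -0.513, 0.486, 0.513]
wrist_force: [1.6, 0.4, 0.2]
opening: 0.001
```

Emit:
{"name": "step_arm", "arguments": {
  "xyz": [
    [-6,0,-4],
    [-12,-1,-9],
    [-17,-1,-14],
    [-23,-1,-19],
    [-28,-1,-25],
    [-33,-2,-31],
    [-37,-2,-37],
    [-41,-2,-43],
    [-45,-2,-49],
    [-49,-3,-56]
  ],
  "spin": [0,0,0,0,0,0,0,0,0,0],
  "fingers": [0,0,0,0,0,0,0,0,0,0]
}}

```text
time_s: 23.85
eef_pos: [0.5143, -0.0531, 0.1298]
eef_rot: [-0.486, 0.513, -0.486, -0.513]
wrist_force: [1.1, 0.0, 0.9]
opening: -0.0
```

```bash
python3 - <<'E'
from h import *
s=ctrl.get_obs();print(s['time_s'],s['wrist_force'],s['eef_pos']);im=snap('scene','s19.png')
cv2.imwrite('pics/s19b.png',cv2.resize(im[60:280,130:350,::-1],None,fx=2.7,fy=2.7))
E
```

```text
23.85 [1.13668282 0.04819547 0.90448476] [ 0.51433158 -0.05307822  0.12983046]
```

View pics/s19b.png

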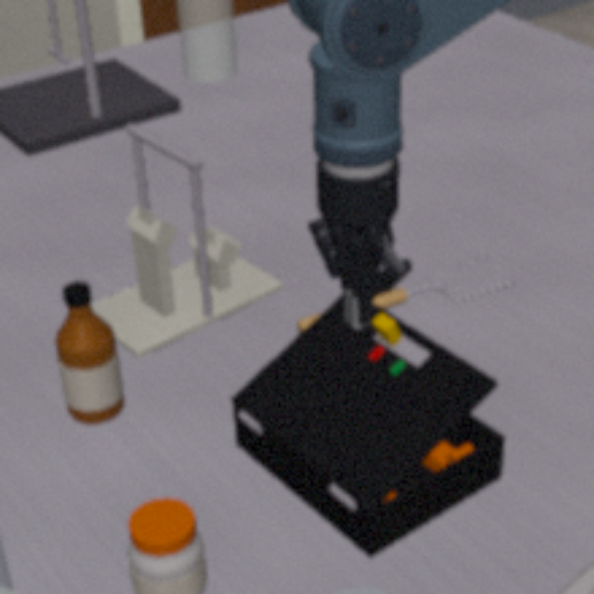

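Emit:
{"name": "step_arm", "arguments": {
  "xyz": [
    [-3,0,-7],
    [-6,0,-14],
    [-8,0,-21],
    [-11,-1,-28],
    [-12,-1,-35],
    [-14,-1,-42],
    [-15,-1,-48],
    [-15,-1,-53],
    [-16,-1,-57],
    [-16,-1,-59]
  ],
  "spin": [0,0,0,0,0,0,0,0,0,0],
  "fingers": [0,0,0,0,0,0,0,0,0,0]
}}

```text
time_s: 24.9
eef_pos: [0.4987, -0.0543, 0.0727]
eef_rot: [0.486, -0.513, 0.486, 0.514]
wrist_force: [-12.1, 2.8, 33.5]
opening: 0.003
```

Emit:
{"name": "step_arm", "arguments": {
  "xyz": [
    [0,0,0],
    [0,0,-1]
  ],
  "spin": [0,0],
  "fingers": [0,0]
}}

```text
time_s: 25.1
eef_pos: [0.4988, -0.0543, 0.0727]
eef_rot: [0.486, -0.513, 0.486, 0.514]
wrist_force: [-13.6, 4.3, 34.3]
opening: 0.001
```

```bash
python3 - <<'E'
from h import *
s=ctrl.get_obs();print(s['time_s'],s['wrist_force'],s['eef_pos']);np.save('T20.npy',toolT());im=snap('scene','s20.png')
cv2.imwrite('pics/s20b.png',cv2.resize(im[60:280,130:350,::-1],None,fx=2.7,fy=2.7))
im=snap('wrist','w20.png');cv2.imwrite('pics/w20b.png',cv2.resize(im[:,:,::-1],None,fx=1.55,fy=1.55))
E
```

```text
25.1 [-13.64260908   4.29146893  34.30938018] [ 0.49877195 -0.05429316  0.07266246]
```

View pics/s20b.png

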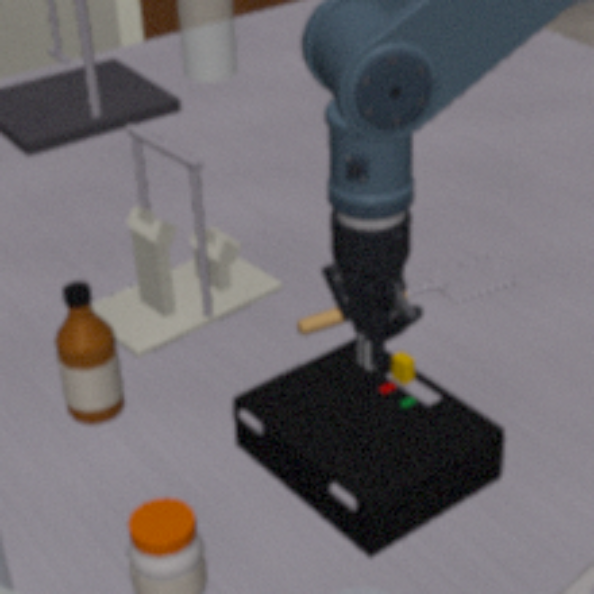

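View pics/w20b.png

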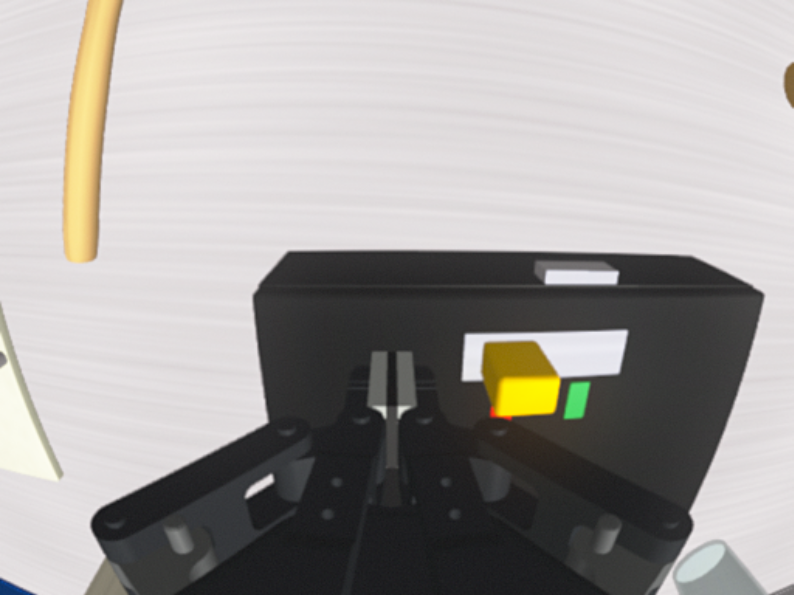

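Emit:
{"name": "step_arm", "arguments": {
  "xyz": [
    [0,0,6],
    [0,0,14],
    [0,0,14]
  ],
  "spin": [0,0,0],
  "fingers": [0,0,0]
}}

```text
time_s: 25.5
eef_pos: [0.4993, -0.0545, 0.0853]
eef_rot: [-0.487, 0.514, -0.486, -0.513]
wrist_force: [-0.5, 0.3, -0.6]
opening: 0.0
```

```bash
python3 - <<'E'
from fr import *
T=np.load('T20.npy');q=lambda p:(p[0]/1.55,p[1]/1.55)
for p in [(527,396),(497,381),(549,377),(558,412),(502,415)]:
    w=onz('wrist',q(p),.09,T);print(w,cf(w))
w=onz('wrist',q((483,362)),.064,T);print(w,cf(w))
s=ctrl.get_obs();print(s['eef_pos'],cf(s['eef_pos']),s['wrist_force'])
print('target',wf([-.061,0,0])) 
E
```

```text
[ 0.4909 -0.015   0.09  ] [-0.0611 -0.0159  0.09  ]
[ 0.4858 -0.0252  0.09  ] [-0.0667 -0.0258  0.09  ]
[ 0.4842 -0.0092  0.09  ] [-0.0674 -0.0098  0.09  ]
[ 0.4968 -0.0034  0.09  ] [-0.0545 -0.0047  0.09  ]
[ 0.4977 -0.0217  0.09  ] [-0.0546 -0.023   0.09  ]
[ 0.493  -0.0236  0.064 ] [-0.0594 -0.0247  0.064 ]
[ 0.4993 -0.0545  0.0853] [-0.0548 -0.0558  0.0853] [-0.4951  0.2885 -0.6203]
target [0.4901 0.0009 0.    ]
```

Emit:
{"name": "step_arm", "arguments": {
  "xyz": [
    [-6,0,-4],
    [-6,6,-4],
    [-7,12,-4],
    [-7,17,-4],
    [-7,22,-4],
    [-7,27,-4],
    [-8,32,-4],
    [-8,36,-4],
    [-8,40,-4],
    [-8,40,-4]
  ],
  "spin": [0,0,0,0,0,0,0,0,0,0],
  "fingers": [0,0,0,0,0,0,0,0,0,0]
}}

```text
time_s: 26.5
eef_pos: [0.4905, -0.0136, 0.0803]
eef_rot: [0.486, -0.513, 0.486, 0.514]
wrist_force: [-0.3, -0.3, 0.2]
opening: -0.004
```

Emit:
{"name": "step_arm", "arguments": {
  "xyz": [
    [0,2,0],
    [0,4,0],
    [0,6,0],
    [0,6,0]
  ],
  "spin": [0,0,0,0],
  "fingers": [0,0,0,0]
}}

```text
time_s: 26.9
eef_pos: [0.4905, -0.008, 0.0803]
eef_rot: [0.486, -0.513, 0.486, 0.513]
wrist_force: [-0.6, -0.1, 0.2]
opening: 0.005
```

```bash
python3 - <<'E'
from fr import *
s=ctrl.get_obs();print(s['time_s'],s['wrist_force'],cf(s['eef_pos']));np.save('T21.npy',toolT())
im=snap('wrist','w21.png');cv2.imwrite('pics/w21b.png',cv2.resize(im[:,:,::-1],None,fx=1.55,fy=1.55))
E
```

```text
26.9 [-0.5926 -0.0874  0.1511] [-0.0611 -0.0089  0.0803]
```

View pics/w21b.png

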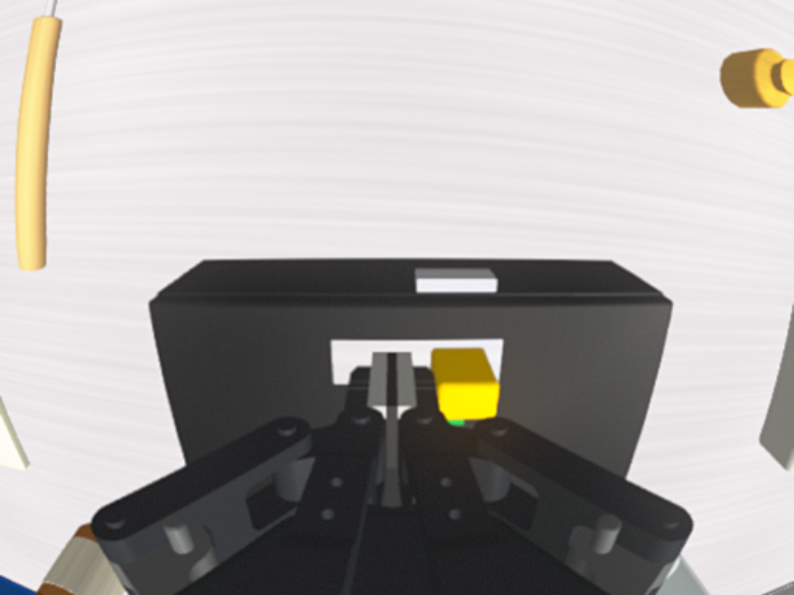

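Emit:
{"name": "step_arm", "arguments": {
  "xyz": [
    [0,2,0],
    [0,3,0],
    [0,4,0],
    [0,4,0]
  ],
  "spin": [0,0,0,0],
  "fingers": [0,0,0,0]
}}

```text
time_s: 27.35
eef_pos: [0.4906, -0.0068, 0.0804]
eef_rot: [-0.485, 0.515, -0.487, -0.512]
wrist_force: [-2.6, -13.9, -0.0]
opening: 0.0
```

Emit:
{"name": "step_arm", "arguments": {
  "xyz": [
    [0,-10,0],
    [0,-15,0],
    [0,-15,20],
    [0,-15,60],
    [0,-15,110],
    [0,-15,140],
    [0,-15,140],
    [0,-15,140]
  ],
  "spin": [0,0,0,0,0,0,0,0],
  "fingers": [0,0,0,0,0,0,0,0]
}}

```text
time_s: 28.15
eef_pos: [0.4908, -0.0191, 0.2207]
eef_rot: [-0.487, 0.514, -0.486, -0.513]
wrist_force: [0.6, 0.6, -1.1]
opening: -0.0
```

```bash
python3 - <<'E'
from fr import *
s=ctrl.get_obs();print(s['time_s'],s['wrist_force'],cf(s['eef_pos']));T=toolT();np.save('T22.npy',T)
im=snap('wrist','w22.png');cv2.imwrite('pics/w22b.png',cv2.resize(im[:,:,::-1],None,fx=1.55,fy=1.55))
im=snap('scene','s22.png')
cv2.imwrite('pics/s22b.png',cv2.resize(im[60:280,130:350,::-1],None,fx=2.7,fy=2.7))
E
```

```text
28.15 [ 0.5892  0.6489 -1.1323] [-0.0614 -0.0201  0.2207]
```

View pics/w22b.png

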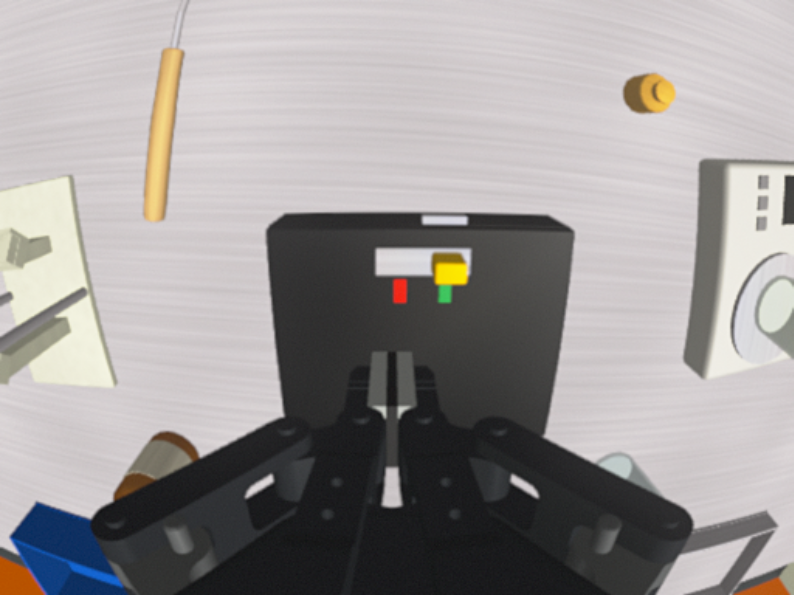

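View pics/s22b.png

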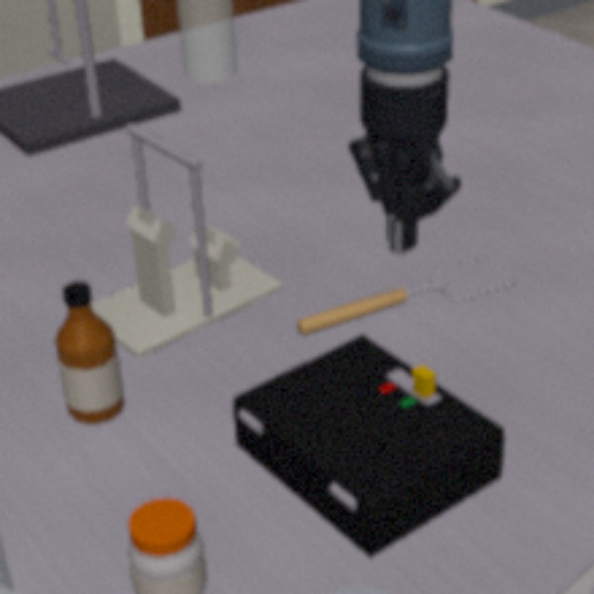

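```bash
python3 - <<'E'
from fr import *
T=np.load('T22.npy');q=lambda p:(p[0]/1.55,p[1]/1.55)
print('catch',cf(onz('wrist',q((450,273)),.09,T)),'red',cf(onz('wrist',q((400,291)),.062,T)),'green',cf(onz('wrist',q((445,294)),.062,T)))
for p in((267,230),(573,233)): print(cf(onz('wrist',q(p),.062,T)))
hand_in()
E
```

```text
catch [-0.0611  0.014   0.09  ] red [-0.0401 -0.0153  0.062 ] green [-0.038   0.0149  0.062 ]
[-0.0823 -0.1027  0.062 ]
[-0.0814  0.1018  0.062 ]
the job is handed in; nothing more can be done
```

Both bobs are in the case with their couplings towards the hinge. The lid is closed and the catch is across at the green mark. I handed the job in at about 28 s; `hand_in()` reports no verdict.

- **Green bob:** the moves only turn the tool about the vertical, so I could not lean it back 35° as the text asks. I gripped the bob with the tool upright, in front of the rail, and drew it out square to its slope. I then pressed it level on the bench (up to about 35 N), gripped it again at its grip point and laid it in the slot at y = -60 mm. It measured x about -24 mm, y about -60 mm in the case frame.
- **Blue bob:** I lifted it off the ridge and laid it in the centre slot. I aimed for x = -22 mm and judged its final position only from the wrist picture, where both bobs looked equally low.
- **Lid:** I pushed it over slowly, at about 0.5 rad/s. At the end the closed fingertips pressed on it with about 34 N, more than the 2 to 5 N advised. The TCP height then put the lid's top face at 62 mm, which is fully closed.
- **Catch:** I pushed it until the force rose to about 14 N at the end stop. It measured y = +14 mm after starting at about -15.5 mm, so it moved about 29.5 of 30 mm.
- **Last check:** the arm was clear of everything. The last wrist and scene pictures showed nothing else on the bench moved, but I did not measure that.
- **Disagreements:** the top and wrist cameras differed by up to about 4 mm on the case's x position, so I used a value in between. The final bob positions were not measured from a second view, and they could not be seen once the lid was shut.

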